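# Load two ink bottles into the covered refill stand

### The job

Take the cyan and the magenta ink bottle from the sloping rack and stand each one upright in the ring of its own colour on the refill stand, right down on the base; set them down gently, do not let them drop. When both stand there, slide the clear cover fully forward over their caps and let go. Leave the black jar and the spare cartridge where they are.

Things in the scene. Friction and masses are not known exactly. Their poses are not given: they have to be found in the camera images.
- rack: Fixed dark rack, 190 mm wide (y), left or right of the robot. Bottles side by side at y +-55 mm (either order), leaning 35 degrees, caps to its +x (away from the robot); foot centres at x 0, 45 mm up. A sloping board under each reaches 60 mm along it from the foot; side ribs 40 mm: grip above the ribs, closing along rack y; draw out along the bottle. Origin: on the table below the feet's middle.
- cyan_bottle_center (a point): Centre (half-way up, on the axis) of the loose cyan ink bottle with a paper label: 38 mm in diameter up to 82 mm from its foot, then shoulder and white cap of 26 mm diameter; 105 mm tall in all, about 90 g. Its z axis runs from foot to cap, so it starts 35 degrees from vertical.
- magenta_bottle_center (a point): Centre of the loose magenta ink bottle; same shape, size and axes as the cyan one.
- stand: Fixed refill stand: grey base plate 8 mm thick, 45 mm before (-x) to 180 mm behind (+x) its origin, 200 mm wide; two aluminium side walls (y +-85 mm, x 55 to 175 mm, 116 mm high) carry the sliding cover. Origin: on the table, under the middle of the ring line; rings at y +-55 mm (either order); its front looks to its -x; z up. It stands on the other side of the robot from the rack.
- cyan_ring_mouth (a point): Centre of the mouth (top edge) of the fixed cyan ring, 42 mm inner and 52 mm outer diameter, 35 mm tall, on the base plate: mouth 43 mm above the table; a seated bottle's foot rests on the plate 35 mm below the mouth.
- magenta_ring_mouth (a point): Centre of the mouth of the fixed magenta ring; same as the cyan one.
- cover (a joint): Travel in m of the clear cover plate (130 x 178 mm, 5 mm thick, underside 116 mm above the table, 3 mm over the caps of seated bottles): 0 is fully back, 0.08 fully forward (to the stand's -x) over both caps. Starts between 0 and 0.015, slides with about 1.5 N of friction, stays where it is left.
- cover_knob (a point): Point on the axis of the cover's black upright knob (16 mm in diameter, 35 mm tall, on top of the plate), 24 mm above the plate's top, 145 mm above the table; midway between the rings in y, 85 mm behind the ring line when the cover is fully back, 5 mm when fully forward. Moves with the cover; has the stand's axes.
- black_jar_center (a point): Bystander: centre of a loose black jar, 44 mm in diameter, 60 mm tall, standing between the rack and the stand.
- cartridge_center (a point): Bystander: centre of a loose black ink cartridge with yellow sides, 60 x 22 x 45 mm high, long along its x.

How it is judged:
By the outcome, as a careful person would: the job done as asked, in the order asked, and still so for the second after the job is handed in, with the robot touching nothing.
It also fails if it takes over 72 s, if anything falls off the work surface, if the arm or the gripper's body presses on something with over 40 N, if the wrist force passes 120 N, or if a joint passes its speed limit or range.

### The arm

A 7-joint arm with a two-finger parallel gripper is mounted at the origin on the work surface. World frame = base frame: x ahead of the robot, y to its left, z up, the work surface at z = 0. Lengths are in m, angles in rad, forces in N, time in s.
With the tool pointing down it reaches from about 0.4 to 0.85 m from the base axis. Payload 10.4 kg.
Tool frame: the origin (TCP) lies between the finger pads; the fingertips stand ahead of it and the grasp point (between the pads) lies 3 mm ahead of it (r.tips_ahead is the z of the fingertips in the tool frame, in m); z points along the fingers, y is the line along which they close (so a half turn about z gives the same grasp; the last joint's range is limited). The gripper opens to 87 mm and grips with 3 to 60 N. Pads are 19 mm wide; open, the fingers measure 117 mm over their backs; the gripper's body (75 mm by 190 mm) begins 51 mm behind the grasp point.
Start: joints at [1.265, 0.332, -0.065, 1.46, 0.022, 1.35, -0.088], TCP at [0.174, -0.6, 0.245] pointing down, gripper open.
Joint ranges: [-2.6, 2.6], [-0.5, 2.12], [-1.47, 1.34], [0.16, 2.42], [-1.27, 4.41], [0.06, 2.06], [-2.6, 2.6]. Speed limits (rad/s): [2.22, 2.22, 2.79, 2.79, 3.14, 3.14, 3.14].

### API

Orientations are given as a unit quaternion [x, y, z, w].
In Python, from bench import telemetry, camera, get_calibration, r gives the robot as it stands.
- The arm moves only by the tool drive_tool, never from a script. Its argument "series" is one flat list of numbers, 7 for each row, row after row: the turn, a rotation vector about the tool's x, y, z in units of 5 degrees (1.0 is 5 degrees), then the shift along the tool's x, y, z in units of 40 mm (1.0 is 40 mm), then the opening, from -1 (shut) to 1 (fully open). A call has 1 to 10 rows; each row is the pose to reach, as a shift and turn from the pose commanded when the call began, along the tool's axes at that moment; what a row does not reach only later rows make up. A row lasts 1/12 s, in which the tool goes at most 41.7 mm and 7.16 degrees, less where a joint would pass 70% of its speed; a pose out of reach is approached as far as the arm can. A call with a gripper value outside its range is refused whole. The fingers move at their own pace and stop on an object; "grip_force" is the grip in N (left out, the last holds). Time passes only in rows, so rows that repeat a pose let the fingers close. It gives the time, the measured TCP pose, the force, the opening and the grip force at its end, in the units of the state.
- telemetry.read_state(): the state, without advancing time (a new reading comes with each control period).
- camera(name): name is "scene" or "top" or "wrist"; returns the picture (420x560x3 uint8, red, green, blue); there is no depth.
- get_calibration(name): a dict with "fovy" (degrees; the focal length in pixels is half the picture's height over the tangent of half this angle, whatever the lens; pixels are square), "cx", "cy" (the principal point, pixels), "xyz" and "rotation" of the camera in the world. Camera axes: x right, y up, looking along -z (the intrinsics and any distortion apply to the point x, -y, -z); pixel columns grow to the right and rows downward; lengths in m; the calibration is good to about 2 mm. The wrist camera is an equidistant fisheye: a pixel r from the principal point sees the ray r / f radians off the axis. A picture is of the moment at which its call begins: read the wrist's pose just before it. get_calibration takes no time and is no camera call; for the wrist camera it gives the pose at the moment of the call.
- r.close_job(): hands the job in; it is judged then, once.
The state is a dict: "time": time; "joint_positions": joint angles; "joint_vel": joint speeds; "joint_torque": joint torques, N m; "ee_pos": TCP position; "eef_rot": TCP orientation; "ft_force": force on the tool from outside, world axes, zero at the start; "torque": the same for the moment, N m; "width": finger opening in m; "grip_force": force on a finger pad.
Only numpy, scipy, OpenCV 4.12 (cv2) and the standard library are available. Lean on these libraries where they do the work, as an engineer would, in place of code of your own. Each camera call takes 0.05 s, during which the arm holds its last target. There are 200 camera calls.

## Working session

There is one attempt and no reset: what is moved stays moved. The work goes in short steps, Python scripts to look and compute and a tool call to move; the robot and the scene stay as the last step left them, time stands still between calls to the robot, and variables do not carry over. Pictures are saved under pics/ and viewed, at most 10 in all, crops included, and the job is handed in when it is done.

Besides the shell and the picture viewer there is one more tool, called after "Call:" by a JSON object that holds its "api" and its "payload". drive_tool: Moves the arm, as the interface text tells. Its arguments: {"type":"object","properties":{"series":{"type":"array"},"grip_force":{"type":"number"}},"required":["series"]}

```bash
ls; mkdir -p pics; python3 - <<'E'
from bench import telemetry, camera, get_calibration, r
import cv2, numpy as np
np.set_printoptions(precision=4,suppress=True)
for n in ("scene","top"):
    cv2.imwrite(f"pics/{n}0.png",camera(n)[:,:,::-1])
for n in ("scene","top","wrist"):
    print(n,get_calibration(n))
print(telemetry.read_state(), r.tips_ahead)
E
```

```text
pics
scene {'fovy': 47.1701221288299, 'cx': 271.50322101780677, 'cy': 194.55601007710263, 'xyz': array([1.2123, 0.1292, 0.9597]), 'rotation': array([0.2062, 0.2501, 0.7462, 0.5815])}
top {'fovy': 51.71158589989082, 'cx': 272.30622926682395, 'cy': 215.2803675107325, 'xyz': array([0.3915, 0.0169, 0.9472]), 'rotation': array([-0.0665,  0.0657,  0.7066, -0.7014])}
wrist {'fovy': 65.70646984690485, 'cx': 275.70482703570246, 'cy': 212.32248565533388, 'xyz': array([ 0.2541, -0.576 ,  0.3832]), 'rotation': array([-0.1226,  0.0929, -0.5935,  0.79  ])}
{'time': 0.1, 'joint_positions': array([ 1.2654,  0.3328, -0.0647,  1.4609,  0.0216,  1.3499, -0.0885]), 'joint_vel': array([ 0.0006, -0.0002, -0.0006, -0.0028,  0.001 , -0.0008,  0.0007]), 'joint_torque': array([  0.0014, -62.4547,   0.0248, -39.0725,  -0.0613,   0.0366,
         0.0001]), 'ee_pos': array([ 0.1743, -0.5999,  0.2438]), 'eef_rot': array([ 0.99  ,  0.1409, -0.0001, -0.0006]), 'ft_force': array([-1.4731, -0.3182, -0.4034]), 'torque': array([ 0.0403,  0.0373, -0.0141]), 'grip_force': 0.0, 'width': 0.08707445666630613} 0.022
```

View pics/scene0.png

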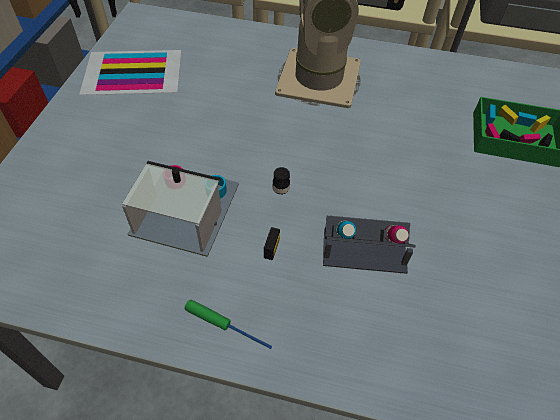

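View pics/top0.png

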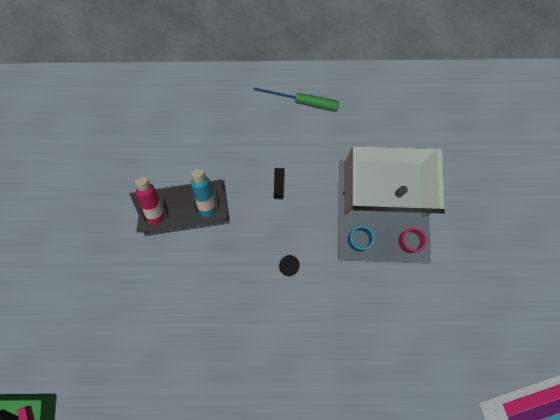

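The scene picture shows the stand (around 180,205) with the cyan ring at the right (220,185), the rack at (367,245), the jar at (281,180) and the cartridge at (272,243). In the top picture, the bottle caps are at (143,184) magenta and (198,175) cyan. The rings are at (361,238) cyan and (413,240) magenta, and the knob is at about (401,191).

```bash
python3 - <<'E'
import cv2, numpy as np
t=cv2.imread("pics/top0.png"); s=cv2.imread("pics/scene0.png")
a=cv2.resize(t[140:272,330:455],None,fx=4.4,fy=4.4,interpolation=cv2.INTER_CUBIC)[:580,:400*2]
b=cv2.resize(t[160:240,125:235],None,fx=2.2,fy=2.2,interpolation=cv2.INTER_CUBIC)
c=cv2.resize(s[205:280,315:420],None,fx=2.2,fy=2.2,interpolation=cv2.INTER_CUBIC)
im=np.zeros((600,800,3),np.uint8)
im[:a.shape[0],:a.shape[1]]=a; im[:b.shape[0],555:555+b.shape[1]]=b; im[200:200+c.shape[0],555:555+c.shape[1]]=c
cv2.imwrite("pics/crop1.png",im)
for n,i in(("top",t),("scene",s)):
    h=cv2.cvtColor(i,cv2.COLOR_BGR2HSV)
    for col,lo,hi in(("cy",(92,150,70),(104,255,255)),("mg",(155,120,60),(178,255,255))):
        m=cv2.inRange(h,lo,hi)
        k,l,st,ce=cv2.connectedComponentsWithStats(m)
        for j in range(1,k):
            if st[j,4]>25: print(n,col,st[j],ce[j].round(1))
E
```

```text
top cy [191 178  21  23 319] [201.3 190.1]
top cy [199 209  16   8  72] [207.1 212.8]
top cy [348 226  26  24 229] [361.2 237.8]
top cy [544 414  16   6  52] [553.8 417.5]
top mg [136 184  23  26 374] [147.4 197.8]
top mg [146 214  19  11 100] [155.8 220. ]
top mg [399 227  28  25 320] [412.7 240. ]
top mg [503 384  57  32 781] [532.1 400.3]
top mg [ 17 407  11  13 103] [ 22.1 413.8]
scene cy [104  53  63   6 284] [134.8  55. ]
scene cy [ 98  73  66   6 340] [130.9  75.5]
scene cy [490 104   5  14  66] [492.  110.9]
scene cy [519 112  18   8  78] [527.5 115.5]
scene cy [211 175  15  23 104] [221.3 186.2]
scene cy [339 221  17  18 109] [346.  228.4]
scene mg [102  57  65   7 295] [133.8  60. ]
scene mg [ 96  83  67   8 371] [129.4  86.4]
scene mg [488 123  12  15  84] [493.4 130.5]
scene mg [519 134  22   9 128] [529.5 137.4]
scene mg [170 165  13   4  28] [176.  166.1]
scene mg [387 225  22  18 137] [396.1 232.8]
```

View pics/crop1.png

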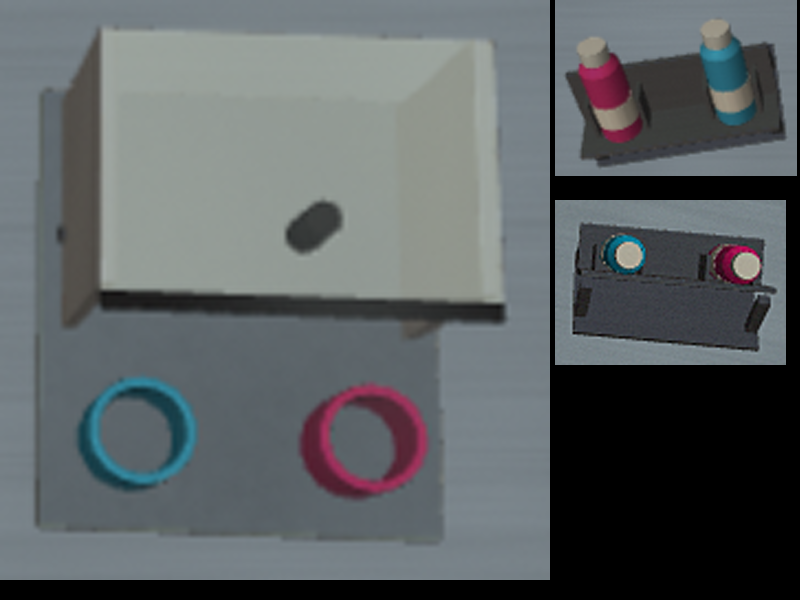

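In the crop, the top-view rim centres are at about (362.0,238.2) cyan and (414.8,239.5) magenta. Cap tops are at (197.7,172.3) cyan and (142.3,180.5) magenta in the top view, and (349,230) and (402,234) in the scene view. The knob top is at about (404,189).

```bash
cat > h.py <<'E'
import numpy as np, cv2, json
from scipy.spatial.transform import Rotation as R
from scipy.optimize import least_squares
from bench import telemetry, camera, get_calibration, r
np.set_printoptions(precision=4,suppress=True)
def proj(c,P):
    f=210/np.tan(np.radians(c["fovy"]/2))
    p=R.from_quat(c["rotation"]).inv().apply(np.atleast_2d(P)-c["xyz"])*[1,-1,-1]
    return p,f
def pix(name,P,c=None):
    c=c or get_calibration(name); p,f=proj(c,P)
    if name=="wrist":
        q=np.hypot(p[:,0],p[:,1]); s=np.arctan2(q,p[:,2])/np.maximum(q,1e-9)
        uv=p[:,:2]*s[:,None]
    else: uv=p[:,:2]/p[:,2:]
    return uv*f+[c["cx"],c["cy"]]
def onplane(name,uv,z,c=None):
    c=c or get_calibration(name); f=210/np.tan(np.radians(c["fovy"]/2))
    d=(np.atleast_2d(uv)-[c["cx"],c["cy"]])/f
    if name=="wrist":
        q=np.linalg.norm(d,axis=1); v=np.c_[d*(np.sin(q)/q)[:,None],np.cos(q)]
    else: v=np.c_[d,np.ones(len(d))]
    v=R.from_quat(c["rotation"]).apply(v*[1,-1,-1]); 
    return c["xyz"]+v*((z-c["xyz"][2])/v[:,2])[:,None]
def world(pose,P):
    return R.from_euler('z',pose[2]).apply(P)+[pose[0],pose[1],0]
def fit(P,obs,x0):
    "obs: list of (camname, pixels, calib)"
    f=lambda x:np.concatenate([(pix(n,world(x,P),c)-u).ravel() for n,u,c in obs])
    s=least_squares(f,x0); return s.x,s.fun
def plan(Rw,p,cmd=None):
    "row numbers from the present pose to tool rotation Rw (scipy) at p"
    st=telemetry.read_state(); R0=R.from_quat(st["eef_rot"]); p0=st["ee_pos"]
    if cmd is not None: R0,p0=cmd
    rv=np.degrees((R0.inv()*Rw).as_rotvec())/5; sh=R0.inv().apply(np.asarray(p)-p0)/0.04
    n=max(np.linalg.norm(rv)*5/7.16,np.linalg.norm(sh)*40/41.7)
    return rv,sh,n
E
python3 - <<'E'
from h import *
s=np.radians(35)
caps=np.array([[.105*np.sin(s),-.055,.045+.105*np.cos(s)],[.105*np.sin(s),.055,.045+.105*np.cos(s)]]) # cyan at -y, mag at +y
for obs in ([("top",np.array([[197.7,172.3],[142.3,180.5]]),None)],[("scene",np.array([[349.1,230],[402.3,234.1]]),None)]):
    print("rack",*fit(caps,obs,[.4,.25,0]))
    o=obs
print(onplane("top",[[197.7,172.3],[142.3,180.5]],caps[0,2]))
rings=np.array([[0,.055,.043],[0,-.055,.043]])
print("stand",*fit(rings,[("top",np.array([[362,238.2],[414.8,239.5]]),None)],[.35,-.25,0]))
print("knobtop",onplane("top",[[404,189]],.156))
print("jar",onplane("top",[[289,265]],.06),"cart",onplane("top",[[279,183]],.045))
E
```

```text
rack [0.5653 0.2074 0.1449] [ 0.3417 -0.043  -0.3406  0.0342]
rack [0.566  0.2113 0.1606] [-0.1445  0.0032  0.1442 -0.0149]
[[0.6328 0.1624 0.131 ]
 [0.617  0.2699 0.131 ]]
stand [ 0.5106 -0.2263 -0.0326] [ 0.1869 -0.0025 -0.1867  0.0067]
knobtop [[ 0.5899 -0.2306  0.156 ]]
jar [[ 0.4562 -0.0161  0.06  ]] cart [[0.633  0.0023 0.045 ]]
```

```bash
python3 - <<'E'
from h import *
st=telemetry.read_state();c=get_calibration("wrist");R0=R.from_quat(st["eef_rot"])
print("cam in tool",R0.inv().apply(c["xyz"]-st["ee_pos"]),"view",R0.inv().apply(R.from_quat(c["rotation"]).apply([0,0,-1])))
yaw=-0.033
Rd=R.from_euler('z',yaw)*R.from_euler('x',np.pi)
print(plan(Rd,[.47,-.23,.30]))
E
```

```text
cam in tool [ 0.0833 -0.0008 -0.1394] view [-0.304  -0.0003  0.9527]
(array([-0.0141,  0.0032,  3.6192]), array([ 9.6792, -6.8181, -1.3962]), np.float64(11.435521358174618))
```

Call:
{"api": "drive_tool", "payload": {"series": [0, 0, 3.6, 9.7, -6.8, -1.4, 1, 0, 0, 3.6, 9.7, -6.8, -1.4, 1, 0, 0, 3.6, 9.7, -6.8, -1.4, 1, 0, 0, 3.6, 9.7, -6.8, -1.4, 1, 0, 0, 3.6, 9.7, -6.8, -1.4, 1, 0, 0, 3.6, 9.7, -6.8, -1.4, 1, 0, 0, 3.6, 9.7, -6.8, -1.4, 1, 0, 0, 3.6, 9.7, -6.8, -1.4, 1, 0, 0, 3.6, 9.7, -6.8, -1.4, 1, 0, 0, 3.6, 9.7, -6.8, -1.4, 1]}}

```text
time: 0.93
ee_pos: [0.4336, -0.2765, 0.2935]
eef_rot: [1.0, -0.016, -0.0, 0.0]
ft_force: [0.1, 0.1, 0.7]
width: 0.0867
grip_force: 0.0
```

Call:
{"api": "drive_tool", "payload": {"series": [0, 0, 0, 1.1, -0.8, -0.1, 1, 0, 0, 0, 1.1, -0.8, -0.1, 1, 0, 0, 0, 1.1, -0.8, -0.1, 1, 0, 0, 0, 1.1, -0.8, -0.1, 1]}}

```text
time: 1.27
ee_pos: [0.478, -0.2473, 0.2968]
eef_rot: [1.0, -0.015, -0.0, -0.0]
ft_force: [-0.2, 0.5, 0.9]
width: 0.0873
grip_force: 0.0
```

```bash
python3 - <<'E'
from h import *
st=telemetry.read_state(); print(st["time"],st["ee_pos"],R.from_quat(st["eef_rot"]).as_euler('xyz'),st["joint_positions"])
c=get_calibration("wrist"); im=camera("wrist")
cv2.imwrite("pics/w1.png",im[:,:,::-1]); np.save("w1c.npy",c)
t=np.linspace(0,2*np.pi,24,endpoint=False)
print(pix("wrist",world([.5106,-.2263,-.0326],np.array([[0,.055,.043],[0,-.055,.043]])),c))
E
```

```text
1.2667 [ 0.478  -0.2473  0.2968] [-3.1412  0.0009 -0.0297] [ 0.7335  0.1405 -0.3771  1.5929  0.0521  1.4192 -1.2486]
[[213.5333 154.412 ]
 [303.4168 154.0205]]
```

View pics/w1.png

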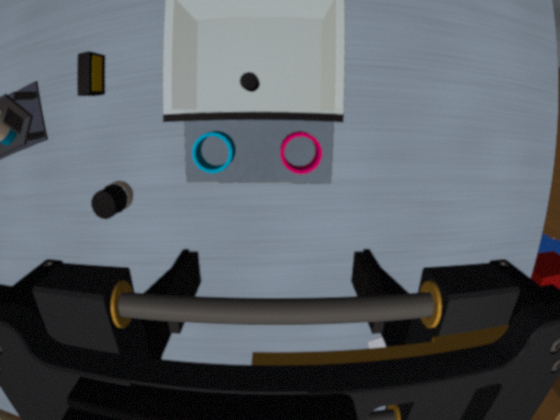

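The wrist picture shows the cyan rim centred at about (213,152), the magenta rim at about (301,152) and the knob at (250,81). The stand is slightly off my prediction, so I'll refine it using filled silhouettes.

```bash
cat >> h.py <<'E'
HSV={"cy":((90,120,60),(106,255,255)),"mg":((155,110,60),(178,255,255))}
T=np.linspace(0,2*np.pi,60,endpoint=False); CIRC=np.c_[np.cos(T),np.sin(T)]
def cent(pts):
    m=cv2.moments(cv2.convexHull(np.float32(pts))); return np.array([m["m10"],m["m01"]])/m["m00"]
def blob(im,col,near,rad=25):
    m=cv2.inRange(cv2.cvtColor(im,cv2.COLOR_RGB2HSV),*HSV[col])
    k=np.zeros_like(m); cv2.circle(k,tuple(int(v) for v in near),rad,255,-1); m&=k
    ys,xs=np.nonzero(m); p=np.c_[xs,ys]   # corners of pixels, so that the hull covers them
    return cent(np.vstack([p+[dx,dy] for dx in(-.5,.5) for dy in(-.5,.5)]))
def ringhull(name,xy,c):
    return cent(np.vstack([pix(name,np.c_[CIRC*.026+xy,np.full(60,z)],c) for z in(.008,.043)]))
def findring(name,im,col,near,c,xy0):
    u=blob(im,col,near); s=least_squares(lambda x:ringhull(name,x,c)-u,xy0,diff_step=1e-4); return s.x
E
python3 - <<'E'
from h import *
c=np.load("w1c.npy",allow_pickle=True).item(); im=cv2.imread("pics/w1.png")[:,:,::-1].copy()
t=cv2.imread("pics/top0.png")[:,:,::-1].copy(); ct=get_calibration("top")
for n,i,cc,a,b in(("wrist",im,c,(212,152),(301,152)),("top",t,ct,(361,238),(413,240))):
    p=findring(n,i,"cy",a,cc,[.5,-.17]);q=findring(n,i,"mg",b,cc,[.5,-.28])
    d=p-q; print(n,p,q,"mid",(p+q)/2,"dist",np.hypot(*d),"yaw",np.arctan2(-d[0],d[1]))
print("knobtop",onplane("wrist",[[250,81]],.156,c))
# rack prediction from cap circles: lens check of jar
print("jar",onplane("wrist",[[105,203]],.06,c),"cart",onplane("wrist",[[90,73]],.045,c))
Rd=R.from_euler('z',.15)*R.from_euler('x',np.pi)
print(plan(Rd,[.54,.21,.33]))
E
```

```text
wrist [ 0.5142 -0.168 ] [ 0.5095 -0.2783] mid [ 0.5119 -0.2231] dist 0.11041543335562708 yaw -0.04305796960192006
top [ 0.5149 -0.1716] [ 0.5104 -0.2817] mid [ 0.5127 -0.2267] dist 0.11024878602792139 yaw -0.040907684007436954
knobtop [[ 0.5885 -0.2284  0.156 ]]
jar [[ 0.4608 -0.0194  0.06  ]] cart [[ 0.6357 -0.0073  0.045 ]]
(array([-0.0018,  0.0125, -2.0831]), array([  1.2021, -11.5026,  -0.8307]), np.float64(11.12232098596251))
```

Call:
{"api": "drive_tool", "payload": {"series": [0, 0, -2.1, 1.2, -11.5, -0.8, 1, 0, 0, -2.1, 1.2, -11.5, -0.8, 1, 0, 0, -2.1, 1.2, -11.5, -0.8, 1, 0, 0, -2.1, 1.2, -11.5, -0.8, 1, 0, 0, -2.1, 1.2, -11.5, -0.8, 1, 0, 0, -2.1, 1.2, -11.5, -0.8, 1, 0, 0, -2.1, 1.2, -11.5, -0.8, 1, 0, 0, -2.1, 1.2, -11.5, -0.8, 1, 0, 0, -2.1, 1.2, -11.5, -0.8, 1, 0, 0, -2.1, 1.2, -11.5, -0.8, 1]}}

```text
time: 2.15
ee_pos: [0.5341, 0.1639, 0.3262]
eef_rot: [0.997, 0.074, 0.0, 0.001]
ft_force: [0.5, -0.3, 0.9]
width: 0.0869
grip_force: 0.0
```

Call:
{"api": "drive_tool", "payload": {"series": [0, 0, 0, 0.1, -1.4, 0, 1, 0, 0, 0, 0.1, -1.4, 0, 1, 0, 0, 0, 0.1, -1.4, 0, 1, 0, 0, 0, 0.1, -1.4, 0, 1]}}

```text
time: 2.48
ee_pos: [0.5296, 0.2192, 0.3256]
eef_rot: [0.997, 0.076, -0.0, 0.0]
ft_force: [0.4, -0.6, -0.4]
width: 0.0868
grip_force: 0.0
```

```bash
python3 - <<'E'
from h import *
st=telemetry.read_state(); print(st["time"],st["ee_pos"],R.from_quat(st["eef_rot"]).as_euler('xyz'),st["joint_positions"])
c=get_calibration("wrist"); im=camera("wrist")
cv2.imwrite("pics/w2.png",im[:,:,::-1]); np.save("w2c.npy",c)
s=np.radians(35)
P=np.array([[d*np.sin(s),y,.045+d*np.cos(s)] for y in(-.055,.055) for d in(0,.105)])
print(pix("wrist",world([.5655,.209,.15],P),c))
print(cv2.imwrite("pics/w2crop.png",cv2.resize(im[40:220,130:400,::-1],None,fx=2.9,fy=2.9,interpolation=cv2.INTER_CUBIC)))
E
```

```text
2.4833 [0.5296 0.2192 0.3256] [3.1407 0.0007 0.1517] [ 0.1419  0.2665 -0.7511  1.4387  0.1816  1.508  -2.0221]
[[330.1756 150.2252]
 [345.2837 102.6765]
 [245.6516 149.7626]
 [237.3414 101.4313]]
True
```

View pics/w2crop.png

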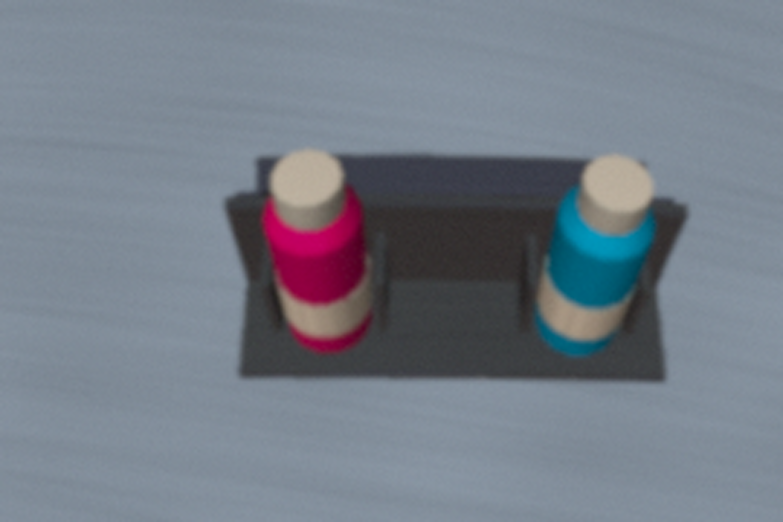

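In the crop, the cap-top centres are at (308,180) magenta and (617,186) cyan. That is (236.2,102.1) and (342.8,104.1) in full-frame pixels, 1–2 px from my prediction.

```bash
cat >> h.py <<'E'
def grasp(rack,y,d,tilt=35):
    "tool rotation and TCP for a point d along the bottle from its foot"
    s=np.radians(35); p=world(rack,[d*np.sin(s),y,.045+d*np.cos(s)])
    return R.from_euler('z',rack[2])*R.from_euler('y',np.radians(tilt))*R.from_euler('x',np.pi),p
E
python3 - <<'E'
from h import *
c=np.load("w2c.npy",allow_pickle=True).item(); s=np.radians(35)
caps=np.array([[.105*np.sin(s),y,.045+.105*np.cos(s)] for y in(-.055,.055)])
w=("wrist",np.array([[342.8,104.1],[236.2,102.1]]),c); t=("top",np.array([[197.7,172.3],[142.3,180.5]]),get_calibration("top")); sc=("scene",np.array([[349.1,230],[402.3,234.1]]),get_calibration("scene"))
print(fit(caps,[w],[.56,.2,.15])); x,f=fit(caps,[w,w,t,sc],[.56,.2,.15]); print(x,f)
np.save("rack.npy",x)
print(plan(*grasp(x,-.055,.19)))
E
```

```text
(array([0.564 , 0.2112, 0.1414]), array([ 0.6886,  0.0188, -0.67  ,  0.0005]))
[0.5643 0.2108 0.1431] [ 0.9895 -0.2938 -0.3694 -0.1557  0.9895 -0.2938 -0.3694 -0.1557 -1.3363
  0.4972 -2.0475  0.4766 -0.7523 -1.124  -0.4859 -0.3738]
(array([ 0.0379, -6.9945,  0.0689]), array([3.5396, 1.6969, 3.1269]), np.float64(4.884763717086482))
```

Call:
{"api": "drive_tool", "payload": {"series": [0, -7, 0.1, 3.5, 1.7, 3.1, 1, 0, -7, 0.1, 3.5, 1.7, 3.1, 1, 0, -7, 0.1, 3.5, 1.7, 3.1, 1, 0, -7, 0.1, 3.5, 1.7, 3.1, 1, 0, -7, 0.1, 3.5, 1.7, 3.1, 1, 0, -7, 0.1, 3.5, 1.7, 3.1, 1, 0, -7, 0.1, 3.5, 1.7, 3.1, 1, 0, -7, 0.1, 3.5, 1.7, 3.1, 1, 0, -7, 0.1, 3.5, 1.7, 3.1, 1, 0, -7, 0.1, 3.5, 1.7, 3.1, 1]}}

```text
time: 3.37
ee_pos: [0.6612, 0.167, 0.1904]
eef_rot: [0.956, 0.065, -0.285, 0.021]
ft_force: [0.2, -0.4, 0.1]
width: 0.0871
grip_force: 0.0
```

```bash
python3 - <<'E'
from h import *
x=np.load("rack.npy"); s=np.radians(35)
st=telemetry.read_state(); print(st["time"],st["ee_pos"],st["joint_positions"])
print(plan(*grasp(x,-.055,.19)))
c=get_calibration("wrist"); im=camera("wrist")
cv2.imwrite("pics/w3.png",im[:,:,::-1]); np.save("w3c.npy",c)
print(pix("wrist",world(x,[[.105*np.sin(s),y,.045+.105*np.cos(s)] for y in(-.055,.055)]),c))
E
```

```text
3.3667 [0.6612 0.167  0.1904] [-0.3442  0.9836  0.1843  0.6857 -0.2065  2.0583 -1.6726]
(array([-0.0067, -0.361 , -0.0746]), array([ 0.2641, -0.0564, -0.478 ]), np.float64(0.5266113273441785))
[[273.5756 227.2656]
 [122.459  227.1326]]
```

View pics/w3.png

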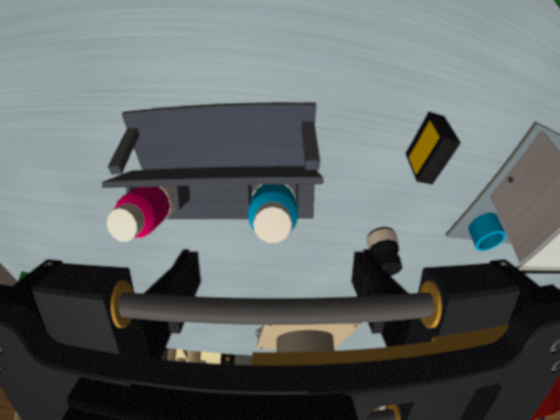

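Joint 6 has reached its limit at the full 35° tilt. The cap is at (272,225) against a predicted (273.6,227.3), so the position is good. I'll use a 30° tilt for the grasp.

```bash
python3 - <<'E'
from h import *
x=np.load("rack.npy")
print(plan(*grasp(x,-.055,.165,30)))
G=grasp(x,-.055,.165,30)
print(plan(*grasp(x,-.055,.069,30),cmd=G))
E
```

```text
(array([ 0.0005,  0.6445, -0.0614]), array([ 0.2456, -0.0358,  0.1399]), np.float64(0.45211740625169655))
(array([0., 0., 0.]), array([-0.2092, -0.    ,  2.3909]), np.float64(2.3021582733812953))
```

Call:
{"api": "drive_tool", "payload": {"series": [0, 0.65, -0.05, 0.25, -0.05, 0.1, 1, 0, 0.65, -0.05, 0.25, -0.05, 0.1, 1, 0, 0.65, -0.05, 0.25, -0.05, 0.1, 1, 0, 0.65, -0.05, 0.25, -0.05, 0.1, 1]}}

```text
time: 3.75
ee_pos: [0.6659, 0.1723, 0.1829]
eef_rot: [0.963, 0.07, -0.258, 0.017]
ft_force: [0.1, 0.3, -0.5]
width: 0.0871
grip_force: 0.0
```

```bash
python3 - <<'E'
from h import *
x=np.load("rack.npy"); s=np.radians(35)
st=telemetry.read_state(); print(st["ee_pos"],st["joint_positions"])
print(plan(*grasp(x,-.055,.165,30)));print(plan(*grasp(x,-.055,.069,30)))
c=get_calibration("wrist"); im=camera("wrist")
k=np.array([[.105*np.sin(s),-.055,.045+.105*np.cos(s)]]); u=pix("wrist",world(x,k),c)[0]; print(u)
h=cv2.cvtColor(im,cv2.COLOR_RGB2HSV); m=cv2.inRange(h,(0,0,150),(40,120,255)); z=np.zeros_like(m); cv2.circle(z,tuple(u.astype(int)),28,255,-1)
cv2.imwrite("pics/w4m.png",m&z); ys,xs=np.nonzero(m&z); print(len(xs),xs.mean(),ys.mean(),xs.min(),xs.max(),ys.min(),ys.max())
e=np.array([world(x,[[.105*np.sin(s)+.013*a*np.cos(s),-.055+.013*b,.045+.105*np.cos(s)-.013*a*np.sin(s)]])[0] for a,b in CIRC]); q=pix("wrist",e,c); print(q.min(0),q.max(0))
E
```

```text
[0.6659 0.1723 0.1829] [-0.3494  0.9483  0.1685  0.7416 -0.1908  1.9807 -1.6698]
(array([-0.033 ,  0.0018,  0.0238]), array([0.0264, 0.0594, 0.0641]), np.float64(0.08751784800552047))
(array([-0.033 ,  0.0018,  0.0238]), array([-0.1824,  0.0658,  2.455 ]), np.float64(2.3622056357568777))
[280.7213 245.7291]
1030 279.3223300970874 243.073786407767 262 297 226 261
[261.4541 227.1588] [299.9595 263.6132]
```

Call:
{"api": "drive_tool", "payload": {"series": [0, 0, 0, -0.07, 0.03, 0.8, 1, 0, 0, 0, -0.1, 0.04, 1.2, 1, 0, 0, 0, -0.14, 0.04, 1.6, 1, 0, 0, 0, -0.16, 0.04, 2.0, 1, 0, 0, 0, -0.18, 0.05, 2.45, 1, 0, 0, 0, -0.18, 0.05, 2.45, 1, 0, 0, 0, -0.18, 0.05, 2.45, 1]}}

```text
time: 4.38
ee_pos: [0.6113, 0.1635, 0.1009]
eef_rot: [0.963, 0.07, -0.259, 0.017]
ft_force: [-0.0, 0.5, 0.2]
width: 0.0872
grip_force: 0.0
```

Call:
{"api": "drive_tool", "payload": {"series": [0, 0, 0, 0, 0, 0, 0.2, 0, 0, 0, 0, 0, 0, 0, 0, 0, 0, 0, 0, 0, -0.2, 0, 0, 0, 0, 0, 0, -0.4, 0, 0, 0, 0, 0, 0, -0.6, 0, 0, 0, 0, 0, 0, -1, 0, 0, 0, 0, 0, 0, -1, 0, 0, 0, 0, 0, 0, -1], "grip_force": 15}}

```text
time: 5.05
ee_pos: [0.6117, 0.1638, 0.1008]
eef_rot: [0.963, 0.07, -0.258, 0.017]
ft_force: [-0.7, -0.1, 0.2]
width: 0.0416
grip_force: 0.0
```

```bash
python3 - <<'E'
from h import *
x=np.load("rack.npy"); st=telemetry.read_state(); print(st)
print(plan(*grasp(x,-.055,.069,30)))
for d in(.09,.19): print(plan(*grasp(x,-.055,d,30)))
E
```

```text
{'time': 5.05, 'joint_positions': array([-0.3789,  0.8497,  0.1571,  1.0851, -0.1718,  1.7362, -1.6513]), 'joint_vel': array([-0.0011, -0.0015,  0.001 ,  0.003 ,  0.0009, -0.0007,  0.0004]), 'joint_torque': array([  0.0129, -87.7127,   5.6948, -34.6671,  -0.244 ,   2.6296,
         0.0184]), 'ee_pos': array([0.6117, 0.1638, 0.1008]), 'eef_rot': array([ 0.9635,  0.0704, -0.2578,  0.0172]), 'ft_force': array([-0.7308, -0.106 ,  0.1731]), 'torque': array([ 0.0393, -0.5279, -0.0428]), 'grip_force': 0.0, 'width': 0.04162915383219184}
(array([-0.0201, -0.0111,  0.0375]), array([-0.0208,  0.0427, -0.0086]), np.float64(0.04631870580144019))
(array([-0.0201, -0.0111,  0.0375]), array([ 0.0254,  0.0419, -0.5315]), np.float64(0.5120233273395595))
(array([-0.0201, -0.0111,  0.0375]), array([ 0.2457,  0.0383, -3.0218]), np.float64(2.9084071431810337))
```

Call:
{"api": "drive_tool", "payload": {"series": [0, -0.5, 0, 0, 0.02, 0, -0.1, 0, -1, 0, 0, 0.02, 0, -0.1, 0, -1, 0, 0, 0.02, 0, -0.4, 0, -1, 0, 0, 0.02, 0, -1, 0, -1, 0, 0, 0.02, 0, -1, 0, -1, 0, 0, 0.02, 0, -1, 0, -1, 0, 0, 0.02, 0, -1, 0, -1, 0, 0, 0.02, 0, -1], "grip_force": 20}}

```text
time: 5.72
ee_pos: [0.6118, 0.1631, 0.1011]
eef_rot: [0.951, 0.07, -0.299, 0.02]
ft_force: [-1.6, 0.1, -1.0]
width: 0.0377
grip_force: 20.0
```

```bash
python3 - <<'E'
from h import *
x=np.load("rack.npy"); st=telemetry.read_state(); print(st)
for d in(.069,.139): print(plan(*grasp(x,-.055,d,35)))
E
```

```text
{'time': 5.7167, 'joint_positions': array([-0.3658,  0.9213,  0.1551,  0.9921, -0.183 ,  1.8433, -1.6515]), 'joint_vel': array([-0.0007,  0.0036, -0.    , -0.0043, -0.0024,  0.0032,  0.0001]), 'joint_torque': array([  0.0508, -91.5102,   5.7957, -35.1741,  -0.2798,   2.7997,
         0.0234]), 'ee_pos': array([0.6118, 0.1631, 0.1011]), 'eef_rot': array([ 0.9515,  0.0697, -0.299 ,  0.0201]), 'ft_force': array([-1.631 ,  0.1022, -0.9572]), 'torque': array([ 0.077 , -0.4947,  0.0548]), 'grip_force': 19.995059056163882, 'width': 0.037675076833735034}
(array([-0.0185, -0.024 ,  0.0415]), array([-0.0192,  0.0257, -0.0003]), np.float64(0.03590899739229783))
(array([-0.0185, -0.024 ,  0.0415]), array([-0.0155,  0.0229, -1.7503]), np.float64(1.6791760408247487))
```

Call:
{"api": "drive_tool", "payload": {"series": [0, 0, 0, 0, 0, -0.3, -1, 0, 0, 0, 0, 0, -0.7, -1, 0, 0, 0, 0, 0, -1.1, -1, 0, 0, 0, 0, 0, -1.5, -1, 0, 0, 0, 0, 0, -1.8, -1, 0, 0, 0, 0, 0, -1.8, -1]}}

```text
time: 6.22
ee_pos: [0.6541, 0.169, 0.1617]
eef_rot: [0.952, 0.07, -0.297, 0.02]
ft_force: [-0.6, -0.1, -0.3]
width: 0.0373
grip_force: 20.0
```

```bash
python3 - <<'E'
from h import *
st=telemetry.read_state(); print(st["width"],st["grip_force"],st["ft_force"],st["ee_pos"],st["joint_positions"])
Rd=R.from_euler('z',-.042)*R.from_euler('x',np.pi)
A=(Rd,[.60,.12,.30]); print(plan(*A))
ring=world([.5123,-.2249,-.042],[0,.055,0]); print(ring, plan(Rd,[*ring[:2],.25],cmd=A))
E
```

```text
0.03729008591527334 19.99639082019712 [-0.5922 -0.071  -0.3427] [0.6541 0.169  0.1617] [-0.3425  0.9981  0.1632  0.7268 -0.1975  2.027  -1.6673]
(array([0.6102, 6.921 , 2.0893]), array([-3.2159,  1.0045, -1.9837]), np.float64(5.066453642103067))
[ 0.5146 -0.1699  0.    ] (array([0., 0., 0.]), array([-1.8285,  7.332 ,  1.25  ]), np.float64(7.346968172289564))
```

Call:
{"api": "drive_tool", "payload": {"series": [0.6, 6.9, 2.1, -3.2, 1, -2, -1, 0.6, 6.9, 2.1, -3.2, 1, -2, -1, 0.6, 6.9, 2.1, -3.2, 1, -2, -1, 0.6, 6.9, 2.1, -3.2, 1, -2, -1, 0.6, 6.9, 2.1, -3.2, 1, -2, -1, 0.6, 6.9, 2.1, -3.2, 1, -2, -1, 0.6, 6.9, 2.1, -3.2, 1, -2, -1]}}

```text
time: 6.8
ee_pos: [0.5979, 0.1193, 0.3012]
eef_rot: [1.0, -0.022, 0.001, -0.0]
ft_force: [-0.1, 0.8, -0.9]
width: 0.0374
grip_force: 20.0
```

Call:
{"api": "drive_tool", "payload": {"series": [0, 0, 0, -1.8, 7.3, 1.2, -1, 0, 0, 0, -1.8, 7.3, 1.2, -1, 0, 0, 0, -1.8, 7.3, 1.2, -1, 0, 0, 0, -1.8, 7.3, 1.2, -1, 0, 0, 0, -1.8, 7.3, 1.2, -1, 0, 0, 0, -1.8, 7.3, 1.2, -1, 0, 0, 0, -1.8, 7.3, 1.2, -1, 0, 0, 0, -1.8, 7.3, 1.2, -1, 0, 0, 0, -1.8, 7.3, 1.2, -1, 0, 0, 0, -1.8, 7.3, 1.2, -1]}}

```text
time: 7.63
ee_pos: [0.5149, -0.1688, 0.2506]
eef_rot: [1.0, -0.022, -0.005, 0.001]
ft_force: [1.2, 0.2, -0.9]
width: 0.0374
grip_force: 20.0
```

```bash
python3 - <<'E'
from h import *
st=telemetry.read_state(); print(st["time"],st["width"],st["grip_force"],st["ft_force"],st["ee_pos"],R.from_quat(st["eef_rot"]).as_euler('xyz'),st["joint_positions"])
c=get_calibration("wrist"); im=camera("wrist")
cv2.imwrite("pics/w5.png",im[:,:,::-1]); np.save("w5c.npy",c)
print(pix("wrist",world([.5123,-.2249,-.042],np.array([[0,.055,.043],[0,-.055,.043]])),c))
E
```

```text
7.6333 0.037381754790755825 19.996599884616444 [ 1.1595  0.193  -0.8825] [ 0.5149 -0.1688  0.2506] [ 3.1397  0.0094 -0.0435] [-0.1326  0.1489  0.4047  1.6874 -0.0562  1.3262 -1.332 ]
[[276.9169 186.7956]
 [374.2355 187.3187]]
```

View pics/w5.png

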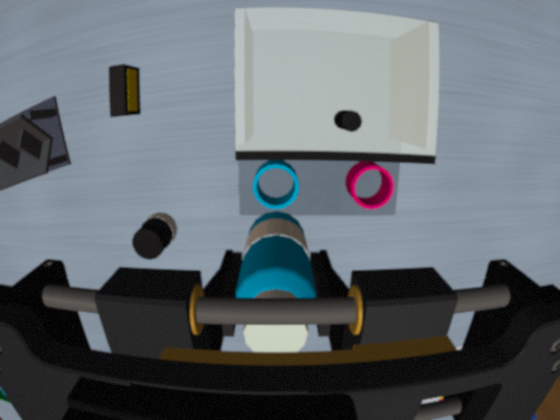

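The wrist picture shows the cyan bottle held, with its foot edge at about (276,212), above the cyan ring at (276,186). The magenta ring is at (370,186).

```bash
cat >> h.py <<'E'
def handcheck(im,c,st,col,z0):
    "outline of the held bottle's lower end, seen against the model"
    m=cv2.inRange(cv2.cvtColor(im,cv2.COLOR_RGB2HSV),*HSV[col]); 
    Rt=R.from_quat(st["eef_rot"]); f=lambda d,rad=.019: pix("wrist",st["ee_pos"]+Rt.apply(np.c_[CIRC*rad,np.full(60,d)]),c)
    foot=f(z0); hull=cv2.convexHull(np.float32(np.vstack([foot,f(z0-.082)])))
    img=np.zeros_like(m); cv2.fillPoly(img,[hull.astype(int)],255)
    row=int(foot[:,1].min()); print("model foot edge row",foot[:,1].min(),"col",foot[foot[:,1].argmin(),0])
    for rr in(row+3,row+6,row+10,row+55):
        a=np.nonzero(m[rr,200:340])[0]; b=np.nonzero(img[rr,200:340])[0]
        if len(a)and len(b): print(rr,"seen",a.min()+200,a.max()+200,"model",b.min()+200,b.max()+200)
    col0=int(foot[foot[:,1].argmin(),0]); ys=np.nonzero(m[row-6:row+40,col0])[0]; print("seen foot rows",ys+row-6)
E
python3 - <<'E'
from h import *
c=np.load("w5c.npy",allow_pickle=True).item(); im=cv2.imread("pics/w5.png")[:,:,::-1].copy()
p=findring("wrist",im,"cy",(276,184),c,[.51,-.17]);q=findring("wrist",im,"mg",(370,186),c,[.51,-.28])
d=p-q; print(p,q,"mid",(p+q)/2,"dist",np.hypot(*d),"yaw",np.arctan2(-d[0],d[1]))
handcheck(im,c,telemetry.read_state(),"cy",.069)
E
```

```text
[ 0.5143 -0.1683] [ 0.5089 -0.2789] mid [ 0.5116 -0.2236] dist 0.11074072933989995 yaw -0.04872541746095943
model foot edge row 208.15503150228693 col 274.49707079607515
214 seen 264 287 model 256 292
218 seen 258 293 model 252 296
263 seen 242 303 model 239 308
seen foot rows [202 203 204 205 206 207 208 209 212 213 214 215 216 217 236 237 238 239
 240 241 242 243 244 245 246 247]
```

```bash
python3 - <<'E'
from h import *
c=np.load("w5c.npy",allow_pickle=True).item(); im=cv2.imread("pics/w5.png")[:,:,::-1].copy(); st=telemetry.read_state()
Rt=R.from_quat(st["eef_rot"]); f=lambda d,rad:pix("wrist",st["ee_pos"]+Rt.apply(np.c_[CIRC*rad,np.full(60,d)]),c)
q=f(-.036,.013); print("cap model",q.min(0),q.max(0))
m=cv2.inRange(cv2.cvtColor(im,cv2.COLOR_RGB2HSV),(15,0,150),(60,120,255)); m[:300]=0; m[356:]=0; ys,xs=np.nonzero(m); print("seen",np.percentile(xs,[1,99]),np.percentile(ys,[1,99]))
# label band edges and foot edge at axis column
g=cv2.cvtColor(im,cv2.COLOR_RGB2HSV)[200:300:2,275]; print(np.c_[np.arange(200,300,2),g][:40].tolist())
E
```

```text
cap model [241.2069 304.8827] [306.4629 354.8991]
seen [245. 305.] [325. 351.]
[[200, 96, 255, 64], [202, 96, 255, 68], [204, 96, 255, 94], [206, 96, 255, 177], [208, 96, 211, 180], [210, 100, 99, 124], [212, 97, 172, 77], [214, 96, 255, 69], [216, 96, 255, 68], [218, 100, 55, 70], [220, 17, 46, 88], [222, 15, 53, 87], [224, 13, 47, 87], [226, 15, 47, 86], [228, 15, 52, 88], [230, 17, 53, 87], [232, 14, 36, 92], [234, 101, 18, 111], [236, 97, 152, 79], [238, 96, 255, 65], [240, 96, 255, 62], [242, 97, 255, 66], [244, 96, 255, 66], [246, 96, 255, 65], [248, 96, 255, 66], [250, 97, 255, 66], [252, 96, 255, 66], [254, 97, 255, 66], [256, 97, 255, 66], [258, 96, 255, 65], [260, 97, 255, 65], [262, 96, 255, 63], [264, 97, 255, 64], [266, 96, 255, 79], [268, 96, 255, 108], [270, 97, 255, 129], [272, 96, 255, 143], [274, 96, 255, 148], [276, 96, 255, 146], [278, 96, 255, 149]]
```

Call:
{"api": "drive_tool", "payload": {"series": [0, 0.18, 0, 0, -0.01, 0.8, -1, 0, 0.35, 0, 0, -0.02, 1.6, -1, 0, 0.35, 0, 0, -0.03, 2.3, -1, 0, 0.35, 0, 0, -0.03, 2.8, -1, 0, 0.35, 0, 0, -0.03, 2.8, -1, 0, 0.35, 0, 0, -0.03, 2.8, -1]}}

```text
time: 8.18
ee_pos: [0.5147, -0.1661, 0.1392]
eef_rot: [1.0, -0.02, 0.011, 0.001]
ft_force: [0.0, 0.4, -0.2]
width: 0.0372
grip_force: 20.0
```

```bash
python3 - <<'E'
from h import *
st=telemetry.read_state(); print(st["time"],st["ft_force"],st["ee_pos"],R.from_quat(st["eef_rot"]).as_euler('xyz'))
c=get_calibration("wrist"); im=camera("wrist"); np.save("w6c.npy",c); cv2.imwrite("pics/w6.png",im[:,:,::-1])
ring=[.5143,-.1683]
u=pix("wrist",np.c_[CIRC*.026+ring,np.full(60,.043)],c)
print("ring model top",u.min(0),u.max(0)); handcheck(im,c,st,"cy",.069)
cr=cv2.resize(im[150:330,170:400,::-1],None,fx=3.3,fy=3.3,interpolation=cv2.INTER_CUBIC)
cv2.imwrite("pics/w6c.png",cr)
E
```

```text
8.1833 [ 0.0132  0.3779 -0.2195] [ 0.5147 -0.1661  0.1392] [ 3.1396 -0.0219 -0.0401]
ring model top [245.3841 192.1713] [312.6412 255.8941]
model foot edge row 208.82546581887578 col 276.5097287706695
211 seen 249 309 model 264 289
214 seen 248 310 model 258 294
218 seen 247 312 model 254 298
263 seen 242 305 model 242 310
seen foot rows [212 213 214 215 216 217 236 237 238 239 240 241 242 243 244 245 246 247]
```

View pics/w6c.png

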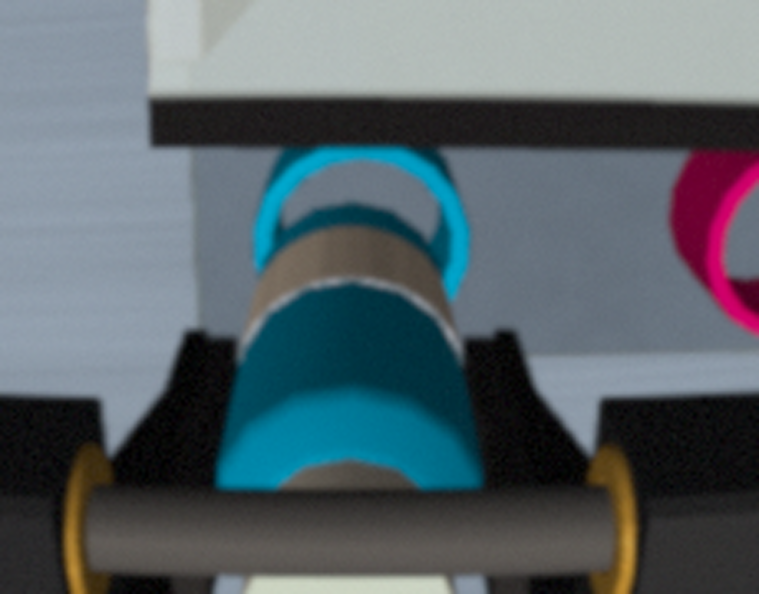

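The crop shows the rim's outer edge spanning columns 247–312, with its top at row 194. The bottle foot apex is at about (276.7,212). The bottle sits about 2.7 mm too far toward +y and about 1.2 mm too far toward +x, so I'll shift it and then lower it, watching the force.

Call:
{"api": "drive_tool", "payload": {"series": [0, 0, 0, -0.03, 0.07, 0, -1, 0, 0, 0, -0.03, 0.07, 0.15, -1, 0, 0, 0, -0.035, 0.07, 0.3, -1, 0, 0, 0, -0.04, 0.07, 0.45, -1, 0, 0, 0, -0.045, 0.07, 0.6, -1, 0, 0, 0, -0.045, 0.07, 0.7, -1, 0, 0, 0, -0.045, 0.07, 0.8, -1, 0, 0, 0, -0.045, 0.07, 0.8, -1]}}

```text
time: 8.9
ee_pos: [0.513, -0.1703, 0.1067]
eef_rot: [1.0, -0.021, 0.012, 0.001]
ft_force: [0.4, -0.0, -0.5]
width: 0.0375
grip_force: 20.0
```

```bash
python3 - <<'E'
from h import *
st=telemetry.read_state(); print(st["time"],st["ft_force"],st["torque"],st["ee_pos"],R.from_quat(st["eef_rot"]).as_euler('xyz'))
c=get_calibration("wrist"); im=camera("wrist"); np.save("w7c.npy",c); cv2.imwrite("pics/w7.png",im[:,:,::-1])
cv2.imwrite("pics/w7c.png",cv2.resize(im[150:330,170:400,::-1],None,fx=3.3,fy=3.3,interpolation=cv2.INTER_CUBIC))
E
```

```text
8.9 [ 0.377  -0.002  -0.4645] [0.0493 0.0853 0.0266] [ 0.513  -0.1703  0.1067] [ 3.1393 -0.0231 -0.0425]
```

View pics/w7c.png

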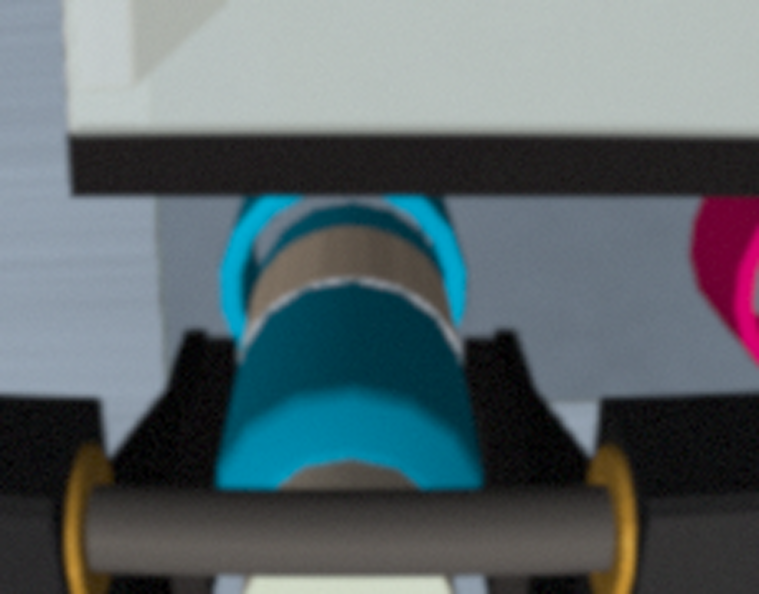

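The bottle axis is at crop column 352 and the ring centre at about 343, so it is roughly 2 mm too far toward −y. There is no contact yet.

Call:
{"api": "drive_tool", "payload": {"series": [0, 0, 0, 0, -0.05, 0, -1, 0, 0, 0, 0, -0.05, 0, -1, 0, 0, 0, 0, -0.05, 0.1, -1, 0, 0, 0, -0.005, -0.05, 0.2, -1, 0, 0, 0, -0.01, -0.05, 0.3, -1, 0, 0, 0, -0.01, -0.05, 0.3, -1]}}

```text
time: 9.45
ee_pos: [0.5129, -0.1683, 0.0946]
eef_rot: [1.0, -0.021, 0.011, 0.001]
ft_force: [-0.3, -0.4, -0.8]
width: 0.0374
grip_force: 20.0
```

```bash
python3 - <<'E'
from h import *
st=telemetry.read_state(); print(st["time"],st["ft_force"],st["torque"],st["ee_pos"],R.from_quat(st["eef_rot"]).as_euler('xyz'))
E
```

```text
9.45 [-0.3343 -0.4246 -0.8162] [0.0561 0.0748 0.0301] [ 0.5129 -0.1683  0.0946] [ 3.1393 -0.023  -0.0426]
```

Call:
{"api": "drive_tool", "payload": {"series": [0, 0, 0, 0, 0, 0.1, -1, 0, 0, 0, -0.005, 0, 0.2, -1, 0, 0, 0, -0.005, 0, 0.28, -1, 0, 0, 0, -0.01, 0, 0.34, -1, 0, 0, 0, -0.01, 0, 0.34, -1]}}

```text
time: 9.87
ee_pos: [0.513, -0.1684, 0.0814]
eef_rot: [1.0, -0.021, 0.012, 0.001]
ft_force: [-0.1, -0.4, -1.3]
width: 0.0376
grip_force: 20.0
```

Call:
{"api": "drive_tool", "payload": {"series": [0, 0, 0, 0, 0, 0.03, -1, 0, 0, 0, 0, 0, 0.06, -1, 0, 0, 0, 0, 0, 0.06, -1]}}

```text
time: 10.12
ee_pos: [0.5135, -0.1685, 0.0795]
eef_rot: [1.0, -0.021, 0.012, 0.001]
ft_force: [-0.9, 0.8, -1.5]
width: 0.0372
grip_force: 20.0
```

Call:
{"api": "drive_tool", "payload": {"series": [0, 0, 0, 0, 0, 0.02, -1, 0, 0, 0, 0, 0, 0.04, -1, 0, 0, 0, 0, 0, 0.04, -1]}}

```text
time: 10.37
ee_pos: [0.5135, -0.1685, 0.078]
eef_rot: [1.0, -0.021, 0.012, 0.001]
ft_force: [0.6, 0.0, -1.5]
width: 0.0375
grip_force: 20.0
```

Call:
{"api": "drive_tool", "payload": {"series": [0, 0, 0, 0, 0, 0.02, -1, 0, 0, 0, 0, 0, 0.03, -1, 0, 0, 0, 0, 0, 0.03, -1]}}

```text
time: 10.62
ee_pos: [0.5135, -0.1685, 0.0768]
eef_rot: [1.0, -0.021, 0.012, 0.001]
ft_force: [0.5, -0.8, -0.6]
width: 0.0374
grip_force: 20.0
```

Call:
{"api": "drive_tool", "payload": {"series": [0, 0, 0, 0, 0, 0.02, -1, 0, 0, 0, 0, 0, 0.03, -1, 0, 0, 0, 0, 0, 0.03, -1]}}

```text
time: 10.87
ee_pos: [0.5135, -0.1685, 0.0756]
eef_rot: [1.0, -0.021, 0.012, 0.001]
ft_force: [0.2, 0.0, -1.7]
width: 0.0377
grip_force: 20.0
```

Call:
{"api": "drive_tool", "payload": {"series": [0, 0, 0, 0, 0, 0.02, -1, 0, 0, 0, 0, 0, 0.03, -1, 0, 0, 0, 0, 0, 0.03, -1]}}

```text
time: 11.12
ee_pos: [0.5137, -0.1686, 0.0745]
eef_rot: [1.0, -0.021, 0.012, 0.001]
ft_force: [0.7, -0.3, -0.7]
width: 0.0378
grip_force: 20.0
```

Call:
{"api": "drive_tool", "payload": {"series": [0, 0, 0, 0, 0, 0.02, -1, 0, 0, 0, 0, 0, 0.03, -1, 0, 0, 0, 0, 0, 0.03, -1]}}

```text
time: 11.37
ee_pos: [0.5145, -0.1686, 0.0741]
eef_rot: [1.0, -0.021, 0.013, 0.001]
ft_force: [-1.3, 1.0, 7.3]
width: 0.0374
grip_force: 20.0
```

Call:
{"api": "drive_tool", "payload": {"series": [0, 0, 0, 0, 0, 0.02, -1, 0, 0, 0, 0, 0, 0.03, -1, 0, 0, 0, 0, 0, 0.03, -1]}}

```text
time: 11.62
ee_pos: [0.5151, -0.1688, 0.0739]
eef_rot: [1.0, -0.021, 0.014, 0.002]
ft_force: [-1.6, 0.3, 14.9]
width: 0.0374
grip_force: 20.0
```

Call:
{"api": "drive_tool", "payload": {"series": [0, 0, 0, 0, 0, 0.02, -1, 0, 0, 0, 0, 0, 0.03, -1, 0, 0, 0, 0, 0, 0.03, -1]}}

```text
time: 11.87
ee_pos: [0.5155, -0.169, 0.0735]
eef_rot: [1.0, -0.021, 0.014, 0.001]
ft_force: [-5.2, 2.3, 24.4]
width: 0.0374
grip_force: 20.0
```

Contact with the base came at TCP z ≈ 0.074. I'll relieve the pressing, then open.

Call:
{"api": "drive_tool", "payload": {"series": [0, 0, 0, 0, 0, -0.04, -1, 0, 0, 0, 0, 0, -0.06, -1, 0, 0, 0, 0, 0, -0.06, -1]}}

```text
time: 12.12
ee_pos: [0.514, -0.1687, 0.0737]
eef_rot: [1.0, -0.021, 0.013, 0.002]
ft_force: [-0.5, -0.0, 7.1]
width: 0.0378
grip_force: 20.0
```

Call:
{"api": "drive_tool", "payload": {"series": [0, 0, 0, 0, 0, 0, 0.0, 0, 0, 0, 0, 0, 0, 0.2, 0, 0, 0, 0, 0, 0, 0.4, 0, 0, 0, 0, 0, 0, 0.6, 0, 0, 0, 0, 0, 0, 0.8, 0, 0, 0, 0, 0, 0, 0.8]}}

```text
time: 12.62
ee_pos: [0.5135, -0.1685, 0.0731]
eef_rot: [1.0, -0.021, 0.012, 0.001]
ft_force: [-0.3, 1.4, 0.0]
width: 0.0691
grip_force: 0.0
```

Call:
{"api": "drive_tool", "payload": {"series": [0, 0, 0, 0.01, 0, -0.6, 0.8, 0, 0, 0, 0.02, 0, -1.4, 0.8, 0, 0, 0, 0.04, 0, -2.2, 0.8, 0, 0, 0, 0.06, 0, -3.1, 0.8, 0, 0, 0, 0.1, 0, -4, 0.8, 0, 0, 0, 0.1, 0, -5, 0.8, 0, 0, 0, 0.1, 0, -5, 0.8]}}

```text
time: 13.2
ee_pos: [0.5152, -0.169, 0.2811]
eef_rot: [1.0, -0.022, 0.018, 0.002]
ft_force: [1.1, -0.5, 0.3]
width: 0.0783
grip_force: 0.0
```

```bash
python3 - <<'E'
from h import *
x=np.load("rack.npy")
st=telemetry.read_state(); print(st["time"],st["ee_pos"],st["joint_positions"])
c=get_calibration("wrist"); im=camera("wrist"); np.save("w8c.npy",c); cv2.imwrite("pics/w8.png",im[:,:,::-1])
h=cv2.cvtColor(im,cv2.COLOR_RGB2HSV)
ring=[.5135,-.1685]
q=pix("wrist",np.c_[CIRC*.013+ring,np.full(60,.113)],c); print("cap model",q.min(0),q.max(0))
m=cv2.inRange(h,(10,0,150),(45,120,255)); z=np.zeros_like(m); cv2.circle(z,tuple(q.mean(0).astype(int)),30,255,-1); ys,xs=np.nonzero(m&z); print(np.percentile(xs,[1,99]),np.percentile(ys,[1,99]))
print("mg ring",findring("wrist",im,"mg",pix("wrist",[[.509,-.279,.043]],c)[0],c,[.51,-.28]))
# to magenta bottle: via pose
A=grasp(x,.055,.165,30); print(plan(*A)); print(plan(*grasp(x,.055,.069,30),cmd=A))
E
```

```text
13.2 [ 0.5152 -0.169   0.2811] [-0.1423  0.0985  0.4082  1.6751 -0.0448  1.341  -1.341 ]
cap model [262.1177 192.3547] [288.4633 217.8676]
[266.   285.38] [193. 215.]
mg ring [ 0.5089 -0.2791]
(array([-0.4922, -6.3437, -2.1013]), array([  2.833 , -11.3267,   2.4904]), np.float64(11.45158626412771))
(array([0., 0., 0.]), array([-0.2092, -0.    ,  2.3909]), np.float64(2.3021582733812953))
```

View pics/w8.png

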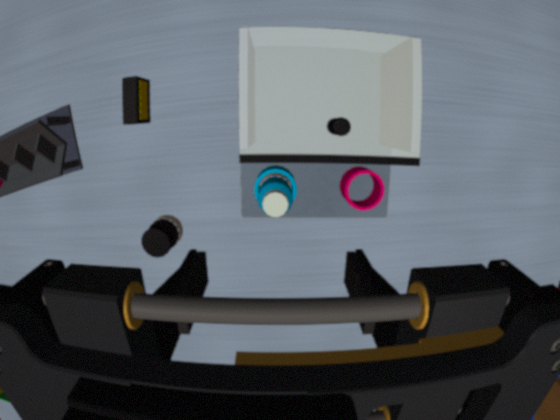

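The wrist picture shows the cyan bottle standing in its ring, with the cap at (275,204) inside the rim, and the magenta ring free at (362,189). Next is the magenta bottle; from here on I work with numbers only.

Call:
{"api": "drive_tool", "payload": {"series": [-0.5, -6.3, -2.1, 2.8, -11.3, 2.5, 1, -0.5, -6.3, -2.1, 2.8, -11.3, 2.5, 1, -0.5, -6.3, -2.1, 2.8, -11.3, 2.5, 1, -0.5, -6.3, -2.1, 2.8, -11.3, 2.5, 1, -0.5, -6.3, -2.1, 2.8, -11.3, 2.5, 1, -0.5, -6.3, -2.1, 2.8, -11.3, 2.5, 1, -0.5, -6.3, -2.1, 2.8, -11.3, 2.5, 1, -0.5, -6.3, -2.1, 2.8, -11.3, 2.5, 1, -0.5, -6.3, -2.1, 2.8, -11.3, 2.5, 1, -0.5, -6.3, -2.1, 2.8, -11.3, 2.5, 1]}}

```text
time: 14.08
ee_pos: [0.6295, 0.2244, 0.1854]
eef_rot: [0.963, 0.069, -0.261, 0.018]
ft_force: [1.5, -0.7, 0.3]
width: 0.0871
grip_force: 0.0
```

```bash
python3 - <<'E'
from h import *
x=np.load("rack.npy"); st=telemetry.read_state(); print(st["ee_pos"],st["joint_positions"])
print(plan(*grasp(x,.055,.165,30)))
E
```

```text
[0.6295 0.2244 0.1854] [-0.452   0.8885  0.2157  0.8492 -0.2481  1.9407 -1.7249]
(array([-0.0072,  0.0601,  0.0061]), array([ 0.676 , -1.2703, -0.2433]), np.float64(1.3998725437337776))
```

Call:
{"api": "drive_tool", "payload": {"series": [0, 0, 0, 0.5, -1, -0.2, 1, 0, 0, 0, 0.5, -1, -0.2, 1, 0, 0, 0, 0.5, -1, -0.2, 1, 0, 0, 0, 0.5, -1, -0.2, 1]}}

```text
time: 14.42
ee_pos: [0.6448, 0.2648, 0.1823]
eef_rot: [0.963, 0.069, -0.261, 0.019]
ft_force: [0.1, -0.6, 0.2]
width: 0.0868
grip_force: 0.0
```

```bash
python3 - <<'E'
from h import *
x=np.load("rack.npy"); s=np.radians(35); st=telemetry.read_state(); print(st["ee_pos"],st["joint_positions"])
A=grasp(x,.055,.165,30); print(plan(*A)); print(plan(*grasp(x,.055,.069,35)))
c=get_calibration("wrist"); im=camera("wrist")
h=cv2.cvtColor(im,cv2.COLOR_RGB2HSV); m=cv2.inRange(h,(0,0,150),(40,120,255)); z=np.zeros_like(m)
e=np.array([world(x,[[.108*np.sin(s)+.013*a*np.cos(s),.055+.013*b,.045+.108*np.cos(s)-.013*a*np.sin(s)]])[0] for a,b in CIRC]); q=pix("wrist",e,c); print(q.min(0),q.max(0))
cv2.circle(z,tuple(q.mean(0).astype(int)),28,255,-1); ys,xs=np.nonzero(m&z); print(len(xs),np.percentile(xs,[.5,99.5]),np.percentile(ys,[.5,99.5]))
E
```

```text
[0.6448 0.2648 0.1823] [-0.4705  0.9765  0.2057  0.7001 -0.2778  1.9951 -1.7835]
(array([0.0053, 0.0641, 0.0021]), array([ 0.1857, -0.3245, -0.0467]), np.float64(0.361426083682455))
(array([ 0.0054, -0.9359,  0.0019]), array([-0.0101, -0.3256,  2.3453]), np.float64(2.271296679260777))
[236.84   220.9819] [276.9384 259.1816]
1112 [237. 274.] [219. 254.]
```

Call:
{"api": "drive_tool", "payload": {"series": [0, 0.06, 0, 0.18, -0.34, -0.04, 1, 0, 0.06, 0, 0.18, -0.34, -0.04, 1, 0, 0.06, 0, 0.11, -0.34, 0.75, 1, 0, 0.06, 0, 0.08, -0.34, 1.15, 1, 0, 0.06, 0, 0.04, -0.34, 1.55, 1, 0, 0.06, 0, 0.0, -0.34, 1.95, 1, 0, 0.06, 0, -0.03, -0.34, 2.34, 1, 0, 0.06, 0, -0.03, -0.34, 2.34, 1, 0, 0.06, 0, -0.03, -0.34, 2.34, 1]}}

```text
time: 15.22
ee_pos: [0.5952, 0.2707, 0.1046]
eef_rot: [0.964, 0.069, -0.258, 0.018]
ft_force: [-0.2, -1.4, 1.7]
width: 0.0871
grip_force: 0.0
```

```bash
python3 - <<'E'
from h import *
x=np.load("rack.npy"); st=telemetry.read_state(); print(st["ee_pos"],st["joint_positions"],st["ft_force"])
print(plan(*grasp(x,.055,.069,35)))
E
```

```text
[0.5952 0.2707 0.1046] [-0.5231  0.888   0.1905  1.0154 -0.2622  1.7623 -1.7739] [-0.2259 -1.4223  1.714 ]
(array([-0.0098, -1.0148, -0.0027]), array([ 0.0501, -0.0019,  0.0599]), np.float64(0.7086836341922176))
```

Call:
{"api": "drive_tool", "payload": {"series": [0, -0.5, 0, 0.04, 0, 0.06, 0.6, 0, -1, 0, 0.04, 0, 0.06, 0.3, 0, -1, 0, 0.04, 0, 0.06, 0, 0, -1, 0, 0.04, 0, 0.06, -0.1, 0, -1, 0, 0.04, 0, 0.06, -0.1, 0, -1, 0, 0.04, 0, 0.06, -0.1]}}

```text
time: 15.72
ee_pos: [0.596, 0.2719, 0.1019]
eef_rot: [0.952, 0.068, -0.298, 0.021]
ft_force: [-0.3, 0.7, -0.4]
width: 0.0551
grip_force: 0.0
```

Call:
{"api": "drive_tool", "payload": {"series": [0, 0, 0, 0, 0, 0, -0.4, 0, 0, 0, 0, 0, 0, -0.7, 0, 0, 0, 0, 0, 0, -1, 0, 0, 0, 0, 0, 0, -1, 0, 0, 0, 0, 0, 0, -1, 0, 0, 0, 0, 0, 0, -1], "grip_force": 20}}

```text
time: 16.22
ee_pos: [0.5957, 0.272, 0.1014]
eef_rot: [0.952, 0.068, -0.299, 0.021]
ft_force: [-0.1, -0.6, 4.2]
width: 0.0376
grip_force: 20.0
```

```bash
python3 - <<'E'
from h import *
x=np.load("rack.npy"); st=telemetry.read_state(); print(st["ee_pos"],st["joint_positions"],st["ft_force"],st["width"],st["grip_force"])
print(plan(*grasp(x,.055,.069,35)))
E
```

```text
[0.5957 0.272  0.1014] [-0.5035  0.9662  0.1829  0.9156 -0.2822  1.8674 -1.7789] [-0.1443 -0.5617  4.2239] 0.03760391336984478 19.980084398703184
(array([-0.0072, -0.0244,  0.0097]), array([-0.0038,  0.0262,  0.0004]), np.float64(0.02544319807965405))
```

Call:
{"api": "drive_tool", "payload": {"series": [0, 0, 0, 0, 0, -0.3, -1, 0, 0, 0, 0, 0, -0.7, -1, 0, 0, 0, 0, 0, -1.1, -1, 0, 0, 0, 0, 0, -1.4, -1, 0, 0, 0, 0, 0, -1.6, -1, 0, 0, 0, 0, 0, -1.6, -1]}}

```text
time: 16.72
ee_pos: [0.6328, 0.2771, 0.1541]
eef_rot: [0.952, 0.068, -0.298, 0.021]
ft_force: [0.2, 0.4, -1.0]
width: 0.0378
grip_force: 20.0
```

```bash
python3 - <<'E'
from h import *
st=telemetry.read_state(); print(st["width"],st["grip_force"],st["ft_force"],st["ee_pos"],st["joint_positions"])
Rd=R.from_euler('z',-.042)*R.from_euler('y',-.022)*R.from_euler('x',np.pi)
A=(Rd,[.58,.20,.30]); print(plan(*A)); B=(Rd,[.58,-.10,.30])
print(plan(*B,cmd=A),plan(Rd,[.5055,-.2785,.26],cmd=B))
E
```

```text
0.03775070085680557 19.979411780223018 [ 0.2388  0.3745 -0.9715] [0.6328 0.2771 0.1541] [-0.4701  1.0416  0.1827  0.6678 -0.2951  2.0337 -1.8076]
(array([0.6107, 7.1896, 2.0673]), array([-3.381 ,  1.715 , -2.0959]), np.float64(5.241508555607069))
(array([0., 0., 0.]), array([0.3148, 7.4934, 0.0069]), np.float64(7.194244604316549)) (array([0., 0., 0.]), array([-1.6951,  4.5368,  0.9629]), np.float64(4.73659045925748))
```

Call:
{"api": "drive_tool", "payload": {"series": [0.6, 7.2, 2.1, -3.4, 1.7, -2.1, -1, 0.6, 7.2, 2.1, -3.4, 1.7, -2.1, -1, 0.6, 7.2, 2.1, -3.4, 1.7, -2.1, -1, 0.6, 7.2, 2.1, -3.4, 1.7, -2.1, -1, 0.6, 7.2, 2.1, -3.4, 1.7, -2.1, -1, 0.6, 7.2, 2.1, -3.4, 1.7, -2.1, -1, 0.6, 7.2, 2.1, -3.4, 1.7, -2.1, -1]}}

```text
time: 17.3
ee_pos: [0.5778, 0.1988, 0.3044]
eef_rot: [1.0, -0.024, 0.016, -0.001]
ft_force: [-0.2, 0.5, -0.5]
width: 0.0377
grip_force: 20.0
```

Call:
{"api": "drive_tool", "payload": {"series": [0, 0, 0, 0.3, 7.5, 0, -1, 0, 0, 0, 0.3, 7.5, 0, -1, 0, 0, 0, 0.3, 7.5, 0, -1, 0, 0, 0, 0.3, 7.5, 0, -1, 0, 0, 0, 0.3, 7.5, 0, -1, 0, 0, 0, 0.3, 7.5, 0, -1, 0, 0, 0, 0.3, 7.5, 0, -1, 0, 0, 0, 0.3, 7.5, 0, -1, 0, 0, 0, 0.3, 7.5, 0, -1]}}

```text
time: 18.05
ee_pos: [0.5762, -0.1044, 0.3004]
eef_rot: [1.0, -0.025, 0.01, 0.002]
ft_force: [-0.0, 0.1, -1.4]
width: 0.0374
grip_force: 20.0
```

Call:
{"api": "drive_tool", "payload": {"series": [0, 0, 0, -1.7, 4.5, 0.95, -1, 0, 0, 0, -1.7, 4.5, 0.95, -1, 0, 0, 0, -1.7, 4.5, 0.95, -1, 0, 0, 0, -1.7, 4.5, 0.95, -1, 0, 0, 0, -1.7, 4.5, 0.95, -1, 0, 0, 0, -1.7, 4.5, 0.95, -1, 0, 0, 0, -1.7, 4.5, 0.95, -1]}}

```text
time: 18.63
ee_pos: [0.5013, -0.2771, 0.261]
eef_rot: [1.0, -0.023, 0.01, 0.001]
ft_force: [1.4, 1.4, -0.6]
width: 0.0374
grip_force: 20.0
```

```bash
python3 - <<'E'
from h import *
st=telemetry.read_state(); print(st["time"],st["width"],st["ft_force"],st["ee_pos"],R.from_quat(st["eef_rot"]).as_euler('xyz'))
Rd=R.from_euler('z',-.042)*R.from_euler('y',-.022)*R.from_euler('x',np.pi)
print(plan(Rd,[.5085,-.2785,.14]))
c=get_calibration("wrist"); im=camera("wrist"); np.save("w9c.npy",c); cv2.imwrite("pics/w9.png",im[:,:,::-1])
print(findring("wrist",im,"mg",pix("wrist",[[.5089,-.279,.043]],c)[0],c,[.51,-.28]))
handcheck(im,c,st,"mg",.066)
E
```

```text
18.6333 0.037445998165888394 [ 1.3783  1.4051 -0.5651] [ 0.5013 -0.2771  0.261 ] [ 3.1402 -0.0201 -0.0466]
(array([ 0.0173,  0.0218, -0.0526]), array([0.1199, 0.0219, 3.0293]), np.float64(2.908157469559099))
[ 0.5091 -0.2782]
model foot edge row 210.17485254486525 col 276.4941862204083
213 seen 260 288 model 262 290
216 seen 256 292 model 258 294
220 seen 252 295 model 254 298
265 seen 241 309 model 242 311
seen foot rows [204 209 210 211 212 213 214 215 236 237 238 239 240 241 242 243 244 245
 246 247 248 249]
```

Call:
{"api": "drive_tool", "payload": {"series": [0, 0, 0, 0.12, 0.03, 0.8, -1, 0, 0, 0, 0.12, 0.03, 1.6, -1, 0, 0, 0, 0.12, 0.03, 2.3, -1, 0, 0, 0, 0.12, 0.03, 2.9, -1, 0, 0, 0, 0.12, 0.03, 3, -1, 0, 0, 0, 0.12, 0.03, 3, -1, 0, 0, 0, 0.12, 0.03, 3, -1]}}

```text
time: 19.27
ee_pos: [0.5108, -0.2776, 0.1433]
eef_rot: [1.0, -0.021, 0.011, 0.001]
ft_force: [-0.5, -0.3, 0.9]
width: 0.0377
grip_force: 20.0
```

```bash
cat >> h.py <<'E'
def rimcheck(im,c,col,xy):
    "left/right outer edges of the ring along rows, seen and model (top outer circle)"
    m=cv2.inRange(cv2.cvtColor(im,cv2.COLOR_RGB2HSV),*HSV[col])
    u=pix("wrist",np.c_[CIRC*.026+xy,np.full(60,.043)],c); img=np.zeros_like(m); cv2.fillPoly(img,[np.round(u).astype(np.int32)],255)
    print("rim model",u.min(0),u.max(0)); v=u.mean(0).astype(int)
    bright=m&cv2.inRange(cv2.cvtColor(im,cv2.COLOR_RGB2HSV)[:,:,2],135,255)
    for rr in range(int(u[:,1].min())-1,v[1]+12,4):
        f=lambda k:np.nonzero(k[rr,v[0]-50:v[0]+50])[0]+v[0]-50
        a,b=f(bright),f(img); print(rr,a[[0,-1]] if len(a) else a,b[[0,-1]] if len(b) else b)
E
python3 - <<'E'
from h import *
st=telemetry.read_state(); print(st["time"],st["ft_force"],st["ee_pos"],R.from_quat(st["eef_rot"]).as_euler('xyz'))
c=get_calibration("wrist"); im=camera("wrist"); np.save("w10c.npy",c); cv2.imwrite("pics/w10.png",im[:,:,::-1])
rimcheck(im,c,"mg",[.5085,-.2785]); handcheck(im,c,st,"mg",.066)
print("-- cyan reference, w6"); c=np.load("w6c.npy",allow_pickle=True).item(); im=cv2.imread("pics/w6.png")[:,:,::-1].copy()
rimcheck(im,c,"cy",[.5135,-.1685])
E
```

```text
19.2667 [-0.5433 -0.314   0.8852] [ 0.5108 -0.2776  0.1433] [ 3.1394 -0.0224 -0.0424]
rim model [244.3586 193.4695] [310.4426 256.0321]
192 [] []
196 [262 292] [265 291]
200 [255 298] [257 298]
204 [251 302] [252 303]
208 [248 306] [249 305]
212 [247 307] [247 307]
216 [246 308] [245 309]
220 [245 309] [245 310]
224 [245 309] [244 310]
228 [245 309] [244 310]
232 [303 307] [245 310]
236 [304 306] [247 308]
model foot edge row 210.1577756116732 col 276.4692544291574
213 seen 247 307 model 262 290
216 seen 246 308 model 258 294
220 seen 245 309 model 254 298
265 seen 241 309 model 242 311
seen foot rows [209 210 211 212 213 214 215 236 237 238 239 240 241 242 243 244 245 246
 247 248 249]
-- cyan reference, w6
rim model [245.7131 193.2002] [312.9039 256.795 ]
192 [] []
196 [264 294] [265 293]
200 [257 301] [258 300]
204 [254 304] [254 305]
208 [250 308] [251 307]
212 [248 309] [249 310]
216 [247 311] [247 311]
220 [246 312] [246 313]
224 [246 312] [246 313]
228 [247 312] [246 313]
232 [248 311] [246 312]
236 [305 309] [248 310]
```

Call:
{"api": "drive_tool", "payload": {"series": [0, 0, 0, -0.055, 0.033, 0, -1, 0, 0, 0, -0.055, 0.033, 0.2, -1, 0, 0, 0, -0.065, 0.033, 0.4, -1, 0, 0, 0, -0.07, 0.033, 0.6, -1, 0, 0, 0, -0.075, 0.033, 0.75, -1, 0, 0, 0, -0.075, 0.033, 0.85, -1, 0, 0, 0, -0.075, 0.033, 0.85, -1]}}

```text
time: 19.9
ee_pos: [0.5068, -0.2793, 0.1067]
eef_rot: [1.0, -0.022, 0.01, 0.001]
ft_force: [0.1, 0.1, -1.2]
width: 0.0378
grip_force: 20.0
```

```bash
python3 - <<'E'
from h import *
st=telemetry.read_state(); print(st["time"],st["ft_force"],st["torque"],st["ee_pos"],R.from_quat(st["eef_rot"]).as_euler('xyz'))
c=get_calibration("wrist"); im=camera("wrist"); cv2.imwrite("pics/w11.png",im[:,:,::-1])
rimcheck(im,c,"mg",[.5085,-.2785])
E
```

```text
19.9 [ 0.0777  0.0914 -1.1882] [0.0045 0.0531 0.0234] [ 0.5068 -0.2793  0.1067] [ 3.14   -0.0193 -0.0441]
rim model [236.5281 200.0876] [313.3985 271.8194]
199 [] []
203 [] [260 291]
207 [250 299] [252 298]
211 [246 303] [247 303]
215 [242 306] [244 306]
219 [240 309] [241 309]
223 [239 310] [239 310]
227 [238 311] [238 312]
231 [237 312] [237 313]
235 [237 312] [237 313]
239 [238 312] [237 313]
243 [239 311] [237 313]
247 [240 309] [238 312]
```

Call:
{"api": "drive_tool", "payload": {"series": [0, 0, 0, 0.03, 0, 0, -1, 0, 0, 0, 0.03, 0, 0.1, -1, 0, 0, 0, 0.03, 0, 0.2, -1, 0, 0, 0, 0.025, 0, 0.3, -1, 0, 0, 0, 0.025, 0, 0.3, -1]}}

```text
time: 20.37
ee_pos: [0.5085, -0.2796, 0.0959]
eef_rot: [1.0, -0.022, 0.011, 0.001]
ft_force: [-0.3, 0.7, -2.1]
width: 0.0375
grip_force: 20.0
```

Call:
{"api": "drive_tool", "payload": {"series": [0, 0, 0, 0, 0, 0.1, -1, 0, 0, 0, 0, 0, 0.2, -1, 0, 0, 0, 0, 0, 0.3, -1, 0, 0, 0, 0, 0, 0.38, -1, 0, 0, 0, 0, 0, 0.38, -1]}}

```text
time: 20.78
ee_pos: [0.5087, -0.2796, 0.0799]
eef_rot: [1.0, -0.022, 0.01, 0.001]
ft_force: [-0.9, 0.1, -2.8]
width: 0.0373
grip_force: 20.0
```

Call:
{"api": "drive_tool", "payload": {"series": [0, 0, 0, 0, 0, 0.02, -1, 0, 0, 0, 0, 0, 0.04, -1, 0, 0, 0, 0, 0, 0.04, -1]}}

```text
time: 21.03
ee_pos: [0.5088, -0.2798, 0.0792]
eef_rot: [1.0, -0.022, 0.01, 0.001]
ft_force: [-2.7, 0.1, -1.2]
width: 0.0377
grip_force: 20.0
```

Call:
{"api": "drive_tool", "payload": {"series": [0, 0, 0, 0, -0.01, 0.02, -1, 0, 0, 0, 0, -0.02, 0.05, -1, 0, 0, 0, 0, -0.02, 0.05, -1]}}

```text
time: 21.28
ee_pos: [0.5089, -0.2791, 0.0771]
eef_rot: [1.0, -0.022, 0.011, 0.001]
ft_force: [-2.9, -1.3, -0.3]
width: 0.0376
grip_force: 20.0
```

Call:
{"api": "drive_tool", "payload": {"series": [0, 0, 0, 0, 0, 0.02, -1, 0, 0, 0, 0, 0, 0.04, -1, 0, 0, 0, 0, 0, 0.04, -1]}}

```text
time: 21.53
ee_pos: [0.509, -0.279, 0.0755]
eef_rot: [1.0, -0.022, 0.01, 0.001]
ft_force: [-2.3, -0.7, 0.3]
width: 0.038
grip_force: 20.0
```

Call:
{"api": "drive_tool", "payload": {"series": [0, 0, 0, 0, 0, 0.02, -1, 0, 0, 0, 0, 0, 0.03, -1, 0, 0, 0, 0, 0, 0.03, -1]}}

```text
time: 21.78
ee_pos: [0.509, -0.279, 0.0743]
eef_rot: [1.0, -0.022, 0.01, 0.001]
ft_force: [-2.6, 0.5, -0.1]
width: 0.0379
grip_force: 20.0
```

Call:
{"api": "drive_tool", "payload": {"series": [0, 0, 0, -0.02, 0, 0, -1, 0, 0, 0, -0.025, 0, 0.03, -1, 0, 0, 0, -0.025, 0, 0.03, -1]}}

```text
time: 22.03
ee_pos: [0.5085, -0.2788, 0.0732]
eef_rot: [1.0, -0.022, 0.011, 0.001]
ft_force: [-0.5, 0.5, -0.7]
width: 0.0374
grip_force: 20.0
```

Call:
{"api": "drive_tool", "payload": {"series": [0, 0, 0, 0, 0, 0.015, -1, 0, 0, 0, 0, 0, 0.03, -1, 0, 0, 0, 0, 0, 0.03, -1]}}

```text
time: 22.28
ee_pos: [0.5084, -0.2788, 0.072]
eef_rot: [1.0, -0.022, 0.011, 0.001]
ft_force: [0.6, 0.8, -0.7]
width: 0.0374
grip_force: 20.0
```

Call:
{"api": "drive_tool", "payload": {"series": [0, 0, 0, 0, 0, 0.015, -1, 0, 0, 0, 0, 0, 0.025, -1, 0, 0, 0, 0, 0, 0.025, -1]}}

```text
time: 22.53
ee_pos: [0.5087, -0.279, 0.0715]
eef_rot: [1.0, -0.022, 0.011, 0.001]
ft_force: [-0.8, 0.5, 4.8]
width: 0.0374
grip_force: 20.0
```

Call:
{"api": "drive_tool", "payload": {"series": [0, 0, 0, 0, 0, 0.015, -1, 0, 0, 0, 0, 0, 0.025, -1, 0, 0, 0, 0, 0, 0.025, -1]}}

```text
time: 22.78
ee_pos: [0.5092, -0.279, 0.0712]
eef_rot: [1.0, -0.022, 0.012, 0.001]
ft_force: [-1.1, 1.3, 11.6]
width: 0.0376
grip_force: 20.0
```

Call:
{"api": "drive_tool", "payload": {"series": [0, 0, 0, 0, 0, -0.03, -1, 0, 0, 0, 0, 0, -0.03, -1]}}

```text
time: 22.95
ee_pos: [0.5085, -0.279, 0.0715]
eef_rot: [1.0, -0.022, 0.011, 0.001]
ft_force: [0.9, 0.9, 2.4]
width: 0.0374
grip_force: 20.0
```

Call:
{"api": "drive_tool", "payload": {"series": [0, 0, 0, 0, 0, 0, 0.0, 0, 0, 0, 0, 0, 0, 0.2, 0, 0, 0, 0, 0, 0, 0.4, 0, 0, 0, 0, 0, 0, 0.6, 0, 0, 0, 0, 0, 0, 0.8, 0, 0, 0, 0, 0, 0, 0.8]}}

```text
time: 23.45
ee_pos: [0.5081, -0.279, 0.0711]
eef_rot: [1.0, -0.022, 0.01, 0.001]
ft_force: [0.2, -0.4, 0.4]
width: 0.0686
grip_force: 0.0
```

Call:
{"api": "drive_tool", "payload": {"series": [0, 0, 0, 0.01, 0, -0.6, 0.8, 0, 0, 0, 0.02, 0, -1.4, 0.8, 0, 0, 0, 0.04, 0, -2.2, 0.8, 0, 0, 0, 0.06, 0, -3.1, 0.8, 0, 0, 0, 0.1, 0, -4, 0.8, 0, 0, 0, 0.1, 0, -5, 0.8, 0, 0, 0, 0.1, 0, -5, 0.8, 0, 0, 0, 0.1, 0, -5, 0.8]}}

```text
time: 24.12
ee_pos: [0.5088, -0.2792, 0.2736]
eef_rot: [1.0, -0.022, 0.013, 0.002]
ft_force: [-0.2, 0.4, -0.2]
width: 0.0786
grip_force: 0.0
```

```bash
python3 - <<'E'
from h import *
st=telemetry.read_state(); print(st["time"],st["ee_pos"],st["joint_positions"])
c=get_calibration("wrist"); im=camera("wrist"); np.save("w12c.npy",c); cv2.imwrite("pics/w12.png",im[:,:,::-1])
h=cv2.cvtColor(im,cv2.COLOR_RGB2HSV); capm=cv2.inRange(h,(10,0,150),(45,120,255))
for ring in([.5135,-.1685],[.5085,-.2785]):
    q=pix("wrist",np.c_[CIRC*.013+ring,np.full(60,.113)],c)
    z=np.zeros_like(capm); cv2.circle(z,tuple(q.mean(0).astype(int)),24,255,-1); ys,xs=np.nonzero(capm&z)
    print("cap model",q.min(0),q.max(0),"seen",np.percentile(xs,[1,99]),np.percentile(ys,[1,99]))
u=pix("wrist",[[.589,-.2285,.156]],c)[0]; print("knob",u)
dm=cv2.inRange(h,(0,0,0),(180,255,70)); z=np.zeros_like(dm); cv2.circle(z,tuple(u.astype(int)),22,255,-1)
k,l,s_,ce=cv2.connectedComponentsWithStats(dm&z); print(s_[1:],ce[1:])
# model silhouette of knob, fit travel t and y
top=lambda xy:cent(np.vstack([pix("wrist",np.c_[CIRC*.008+xy,np.full(60,zz)],c) for zz in(.121,.156)]))
j=1+np.argmax(s_[1:,4]); ys,xs=np.nonzero(l==j); s=least_squares(lambda v:top(v)-cent(np.c_[xs,ys]),[.589,-.2285],diff_step=1e-4); print("knob xy",s.x)
mid=np.array([.511,-.2235]); d=s.x-mid; print("stand frame",R.from_euler('z',.044).apply([*d,0]))
E
```

```text
24.1167 [ 0.5088 -0.2792  0.2736] [-0.0683  0.2141  0.5825  1.5897 -0.1289  1.3495 -1.0858]
cap model [152.9222 191.8812] [177.0952 217.0037] seen [158.94 176.  ] [193.   213.03]
cap model [261.5853 190.9867] [288.6115 217.1117] seen [263. 287.] [189. 212.]
knob [207.937  123.5482]
[[199 115  23  17 321]] [[209.5296 122.9003]]
knob xy [ 0.5895 -0.2272]
stand frame [ 0.0786 -0.0002  0.    ]
```

```bash
python3 - <<'E'
from h import *
Rd=R.from_euler('z',-.044)*R.from_euler('x',np.pi)
A=(Rd,[.5895,-.2272,.24]); print(plan(*A)); print(plan(Rd,[.5895,-.2272,.15],cmd=A))
for n in("scene","top"):
    c=get_calibration(n); im=camera(n); cv2.imwrite(f"pics/{n}13.png",im[:,:,::-1]); h=cv2.cvtColor(im,cv2.COLOR_RGB2HSV)
    m=cv2.inRange(h,(5,15,110),(40,140,255))
    for ring in([.5135,-.1685],[.5085,-.2785]):
        q=pix(n,np.c_[CIRC*.013+ring,np.full(60,.113)],c).mean(0); g=pix(n,[[*ring,.123]],c)[0]-q
        z=np.zeros_like(m); cv2.circle(z,tuple(q.astype(int)),12,255,-1); ys,xs=np.nonzero(m&z)
        print(n,"cap model",q,"+10mm:",g,"seen",len(xs),[xs.mean(),ys.mean()] if len(xs) else 0)
E
```

```text
(array([ 0.0246, -0.2564, -0.0002]), array([ 1.9585, -1.3747,  0.8295]), np.float64(2.4292368174147008))
(array([0., 0., 0.]), array([-0.  , -0.  ,  2.25]), np.float64(2.158273381294964))
scene cap model [213.2237 162.7606] +10mm: [-0.3371 -2.8745] seen 15 [np.float64(215.0), np.float64(167.8)]
scene cap model [169.7352 152.4593] +10mm: [-0.633  -2.9009] seen 3 [np.float64(168.66666666666666), np.float64(156.33333333333334)]
top cap model [367.9739 232.8411] +10mm: [ 1.1197 -0.7715] seen 8 [np.float64(363.875), np.float64(233.625)]
top cap model [424.7607 234.9744] +10mm: [ 1.7918 -0.7472] seen 0 0
```

Call:
{"api": "drive_tool", "payload": {"series": [0, -0.25, 0, 1.95, -1.4, 0.8, 0, 0, -0.25, 0, 1.95, -1.4, 0.8, 0, 0, -0.25, 0, 1.95, -1.4, 0.8, 0, 0, -0.25, 0, 1.95, -1.4, 0.8, 0, 0, -0.25, 0, 1.95, -1.4, 0.8, 0, 0, -0.25, 0, 1.95, -1.4, 0.8, 0]}}

```text
time: 24.77
ee_pos: [0.588, -0.227, 0.2399]
eef_rot: [1.0, -0.023, -0.001, 0.001]
ft_force: [0.2, 0.3, 0.2]
width: 0.0477
grip_force: 0.0
```

```bash
python3 - <<'E'
from h import *
Rd=R.from_euler('z',-.044)*R.from_euler('x',np.pi); st=telemetry.read_state(); print(st["ee_pos"],st["width"])
print(plan(Rd,[.5895,-.2272,.15]))
E
```

```text
[ 0.588  -0.227   0.2399] 0.04770360690004598
(array([ 0.0294,  0.0293, -0.0146]), array([ 0.0424, -0.0014,  2.2476]), np.float64(2.1563174192529555))
```

Call:
{"api": "drive_tool", "payload": {"series": [0, 0, 0, 0.04, 0, 0.7, 0, 0, 0, 0, 0.04, 0, 1.3, 0, 0, 0, 0, 0.04, 0, 1.8, 0, 0, 0, 0, 0.04, 0, 2.2, 0, 0, 0, 0, 0.04, 0, 2.25, 0, 0, 0, 0, 0.04, 0, 2.25, 0]}}

```text
time: 25.27
ee_pos: [0.5894, -0.2272, 0.1506]
eef_rot: [1.0, -0.023, -0.001, 0.001]
ft_force: [0.6, 0.4, -0.3]
width: 0.0433
grip_force: 0.0
```

Call:
{"api": "drive_tool", "payload": {"series": [0, 0, 0, 0, 0, 0, -0.3, 0, 0, 0, 0, 0, 0, -0.5, 0, 0, 0, 0, 0, 0, -0.7, 0, 0, 0, 0, 0, 0, -1, 0, 0, 0, 0, 0, 0, -1, 0, 0, 0, 0, 0, 0, -1, 0, 0, 0, 0, 0, 0, -1, 0, 0, 0, 0, 0, 0, -1], "grip_force": 15}}

```text
time: 25.93
ee_pos: [0.5907, -0.2273, 0.1513]
eef_rot: [1.0, -0.022, 0.0, 0.002]
ft_force: [0.5, -4.2, 3.0]
width: 0.0152
grip_force: 15.0
```

Call:
{"api": "drive_tool", "payload": {"series": [0, 0, 0, -0.15, 0, 0, -1, 0, 0, 0, -0.35, 0, 0, -1, 0, 0, 0, -0.55, 0, 0, -1, 0, 0, 0, -0.75, 0, 0, -1, 0, 0, 0, -0.9, 0, 0, -1, 0, 0, 0, -0.9, 0, 0, -1]}}

```text
time: 26.43
ee_pos: [0.5535, -0.2257, 0.1513]
eef_rot: [1.0, -0.023, -0.0, 0.001]
ft_force: [-2.2, -5.9, 3.9]
width: 0.0156
grip_force: 15.0
```

Call:
{"api": "drive_tool", "payload": {"series": [0, 0, 0, -0.15, 0, 0, -1, 0, 0, 0, -0.35, 0, 0, -1, 0, 0, 0, -0.55, 0, 0, -1, 0, 0, 0, -0.7, 0, 0, -1, 0, 0, 0, -0.8, 0, 0, -1, 0, 0, 0, -0.8, 0, 0, -1]}}

```text
time: 26.93
ee_pos: [0.5221, -0.2243, 0.1513]
eef_rot: [1.0, -0.023, -0.0, 0.001]
ft_force: [-0.8, -5.7, 3.6]
width: 0.0157
grip_force: 15.0
```

Call:
{"api": "drive_tool", "payload": {"series": [0, 0, 0, -0.05, 0, 0, -1, 0, 0, 0, -0.08, 0, 0, -1, 0, 0, 0, -0.08, 0, 0, -1]}}

```text
time: 27.18
ee_pos: [0.5195, -0.2242, 0.1513]
eef_rot: [1.0, -0.022, 0.0, 0.002]
ft_force: [0.1, -5.9, 2.4]
width: 0.0154
grip_force: 15.0
```

Call:
{"api": "drive_tool", "payload": {"series": [0, 0, 0, -0.03, 0, 0, -1, 0, 0, 0, -0.05, 0, 0, -1, 0, 0, 0, -0.05, 0, 0, -1]}}

```text
time: 27.43
ee_pos: [0.5182, -0.2241, 0.1513]
eef_rot: [1.0, -0.022, 0.001, 0.002]
ft_force: [3.1, -6.9, 0.8]
width: 0.0152
grip_force: 15.0
```

Call:
{"api": "drive_tool", "payload": {"series": [0, 0, 0, -0.03, 0, 0, -1, 0, 0, 0, -0.04, 0, 0, -1, 0, 0, 0, -0.04, 0, 0, -1]}}

```text
time: 27.68
ee_pos: [0.5181, -0.2241, 0.1514]
eef_rot: [1.0, -0.022, 0.002, 0.002]
ft_force: [10.9, -8.1, -5.4]
width: 0.0152
grip_force: 15.0
```

The end stop is reached. I'll relieve the push, let go and rise.

Call:
{"api": "drive_tool", "payload": {"series": [0, 0, 0, 0.03, 0, 0, -1, 0, 0, 0, 0.03, 0, 0, -1]}}

```text
time: 27.85
ee_pos: [0.5182, -0.2241, 0.1513]
eef_rot: [1.0, -0.022, 0.001, 0.002]
ft_force: [4.8, -7.8, -1.0]
width: 0.0156
grip_force: 15.0
```

Call:
{"api": "drive_tool", "payload": {"series": [0, 0, 0, 0, 0, 0, -0.5, 0, 0, 0, 0, 0, 0, -0.3, 0, 0, 0, 0, 0, 0, -0.1, 0, 0, 0, 0, 0, 0, 0.2, 0, 0, 0, 0, 0, 0, 0.2, 0, 0, 0, 0, 0, 0, 0.2]}}

```text
time: 28.35
ee_pos: [0.5169, -0.2228, 0.1507]
eef_rot: [1.0, -0.022, -0.001, 0.001]
ft_force: [0.1, -0.4, -0.3]
width: 0.0467
grip_force: 0.0
```

Call:
{"api": "drive_tool", "payload": {"series": [0, 0, 0, 0, 0, -0.4, 0.2, 0, 0, 0, 0, 0, -1, 0.2, 0, 0, 0, 0, 0, -1.8, 0.2, 0, 0, 0, 0, 0, -2.6, 0.2, 0, 0, 0, 0, 0, -3.2, 0.2, 0, 0, 0, 0, 0, -3.2, 0.2, 0, 0, 0, 0, 0, -3.2, 0.2]}}

```text
time: 28.93
ee_pos: [0.5176, -0.223, 0.28]
eef_rot: [1.0, -0.022, 0.001, 0.001]
ft_force: [-0.6, 0.1, -1.5]
width: 0.0523
grip_force: 0.0
```

```bash
python3 - <<'E'
from h import *
st=telemetry.read_state(); print(st["time"],st["ee_pos"],st["width"])
c=get_calibration("wrist"); im=camera("wrist"); cv2.imwrite("pics/w14.png",im[:,:,::-1]); h=cv2.cvtColor(im,cv2.COLOR_RGB2HSV)
p=R.from_euler('z',-.044).apply([.005,0,0])+[.511,-.2235,0]
f=lambda xy:np.vstack([pix("wrist",np.c_[CIRC*.008+xy,np.full(60,zz)],c) for zz in(.121,.156)])
u=cent(f(p[:2])); dm=cv2.inRange(h,(0,0,0),(180,255,70)); z=np.zeros_like(dm); cv2.circle(z,tuple(u.astype(int)),24,255,-1)
k,l,s_,ce=cv2.connectedComponentsWithStats(dm&z); print("model",u,s_[1:],ce[1:])
j=1+np.argmax(s_[1:,4]); ys,xs=np.nonzero(l==j); s=least_squares(lambda v:cent(f(v))-cent(np.c_[xs,ys]),p[:2],diff_step=1e-4)
print("knob",s.x,"stand frame",R.from_euler('z',.044).apply([*(s.x-[.511,-.2235]),0]))
# cyan / magenta still seen near the rings?
for col,ring in(("cy",[.5135,-.1685]),("mg",[.5085,-.2785])):
    q=pix("wrist",[[*ring,.08]],c)[0]; m=cv2.inRange(h,*HSV[col]); ys,xs=np.nonzero(m); 
    w=cv2.inRange(h,(5,20,90),(40,150,255)); print(col,q,len(xs),xs.mean() if len(xs) else 0,ys.mean() if len(ys) else 0, (h[int(pix("wrist",[[*ring,.113]],c)[0][1]),int(pix("wrist",[[*ring,.113]],c)[0][0])]))
E
```

```text
28.9333 [ 0.5176 -0.223   0.28  ] 0.052322692422055964
model [276.8651 208.2999] [[269 195  16  24 330]
 [265 229  23   4  56]] [[276.6061 206.7303]
 [276.     229.8571]]
knob [ 0.5175 -0.2235] stand frame [0.0065 0.0002 0.    ]
cy [225.9246 196.3415] 17 440.8235294117647 397.47058823529414 [ 53  12 194]
mg [327.1067 196.34  ] 4 547.0 270.5 [ 60  10 197]
```

```bash
python3 -c "
from bench import r
print(r.close_job())"
```

```text
the job is handed in; nothing more can be done
None
```

Both bottles are standing in their own rings and the cover is at its forward stop over the caps. The gripper has let go, and I handed the job in at about 29 s; I did not re-image the bottles under the cover or re-check the jar and the cartridge.

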